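Put the glass bench tools away in the caddy

ROBOT

A 6-joint arm with a two-finger parallel gripper is mounted at the origin on the work surface. World frame = base frame: x ahead of the robot, y to its left, z up, the work surface at z = 0. Lengths are in mm, angles in degrees, forces in N, time in s.
With the tool pointing down it reaches from about 350 to 850 mm from the base axis. Payload 8.1 kg.
Tool frame: the origin (TCP) lies at the very end of the fingers, on their centre line; the grasp point (between the pads) lies 19 mm behind it; z points along the fingers, y is the direction in which the jaws open and shut (so a half turn about z gives the same grasp; the last joint's range is limited). The gripper opens to 85 mm and grips with 20 to 120 N. Pads are 22 mm wide; open, the fingers measure 114 mm over their backs; the gripper's body (76 mm by 85 mm) begins 54 mm behind the grasp point. The pads swing forward as they close: fully open they stand 13 mm farther back than shut.
Start: joints at [69.763, 7.471, 85.268, -0, 87.261, -4.893], TCP at [158.744, 578.624, 208.592] pointing down, gripper open.
Joint ranges: [-169.43, 169.43], [-51.17, 129.36], [1.28, 143.12], [-76.62, 256.62], [0, 156.53], [-152.29, 152.29]. Speed limits (degrees/s): [136.94, 136.94, 159.86, 180, 180, 180].

INTERFACE

Orientations are given as [roll, pitch, yaw] about the fixed x, y, z axes, in that order (R = Rz(yaw) Ry(pitch) Rx(roll)).
In Python, from bench import r gives the robot as it stands.
- The arm moves only by the shell command python3 -m crank 'ROWS' [OPENING] [FORCE]. ROWS is JSON, a list that holds one entry, the list of rows, each a list of 6 numbers: the shift along the tool's x, y, z in m, then the turn, a rotation vector about the tool's x, y, z in rad. A call has 1 to 10 rows; each row is the pose to reach, as a shift and turn from the pose measured when the call began, along the tool's axes at that moment; what a row does not reach only later rows make up. A row lasts 1/8 s, in which the tool goes at most 62.5 mm and 10.7 degrees, less where a joint would pass 70% of its speed; a pose out of reach is approached as far as the arm can. A call with a gripper value outside its range is refused whole. OPENING is the closure, from 0 (fully open) to 1 (shut), set as the call begins (- or left out, the last holds). The fingers move at their own pace and stop on an object; FORCE is the grip in N (left out, the last holds). Time passes only in rows, so rows that repeat a pose let the fingers close. It gives the time, the measured TCP pose, the force and the opening at its end, in the units of the state.
- r.sense(): the state, without advancing time (a new reading comes with each control period).
- r.snapshot(name): name is "side" or "top"; returns (picture, depth): 420x560x3 uint8, blue, green, red; 420x560 float32, mm along the optical axis (not along the pixel's ray), 0 where there is no reading.
- r.get_calibration(name): a dict with "mtx" (3x3 intrinsics, pixels), "k1" (the pictures are not rectified: a ray, as slopes to the right and down, at radius r is drawn at 1 + k1 r^2 times it, then the intrinsics apply), "cam_to_world" (4x4, takes a point from camera to world coordinates). Camera axes: x right, y down, z forward; pixel columns grow to the right and rows downward; lengths in mm; the calibration is good to about 2 mm. A picture is of the moment at which its call begins. get_calibration takes no time and is no camera call.
- r.hand_in(): hands the job in, once; it reports no verdict.
Trained networks look in the newest picture that a camera, given by its name, has taken for a name from the list of things; names that differ only in an ending like _2 or _b are one class to them, and where a whole thing is asked for, a point or a joint stands for the part that bears it (a point fixed in the world has none). Each returns a list of dicts, best first, with "conf" (0 to 1); they miss things now and then, are a little off and sometimes report something else, mostly with a low value. They report only what shows in the picture. A call takes as long as a camera call. They do not tell look-alikes from the thing itself.
- r.look_for(thing, camera): "extent" ([left, top, right, bottom] in pixels, round what is visible of it).
- r.landmark_of(thing, camera): "pixel" ([column, row] in pixels: a listed point, or the origin of a listed thing).
The state is a dict: "time": time; "joint_pos": joint angles; "qd": joint speeds; "joint_efforts": joint torques, N m; "tool_pos": TCP position; "tcp_rot": TCP orientation; "ft_force": force on the tool from outside, world axes, zero at the start; "wrist_torque": the same for the moment, N m; "finger_gap": finger opening in mm.
Only numpy, scipy, OpenCV 4.12 (cv2) and the standard library are available. Lean on these libraries where they do the work, as an engineer would, in place of code of your own. Each camera call takes 0.05 s, during which the arm holds its last target.

TASK

Put three tools of the glass-bead bench away in the wooden caddy, each standing upright in its own pocket: the notched rod rest in the square pocket, the brass block with the two grooves in the long pocket, and the solid graphite puck in the round pocket. The rod rest is held in the T-slot rail, so slide it along the slot to the open end before you lift it. Set things down gently rather than dropping them, and leave the look-alikes (the stop in the rail, the plain brass block, the graphite ring) where they are.

Things in the scene. Friction and masses are not known exactly. Their poses are not given: they have to be found in the camera images.
- rail: Fixed aluminium T-slot rail, 200 (x) x 44 x 30 mm high; origin at the centre of its underside. The slot runs along x: the end at -100 mm (nearer the robot) is open, the end at +100 mm closed by a black plate. Slot mouth 13 mm, lips 8 mm thick. The riding blocks sit on its top with 2 mm play up and sideways, slide easily, and lift out only when their centre is at x = -115 mm or beyond (foot clear).
- rest_mid (a point): Steel rod rest riding in the rail, axes as the rail's, about 220 g: block 30 x 30 x 38 mm with a notch 14 mm wide, 16 mm deep across its top (along y); below it a neck 9 mm wide (y), 10 mm high, and a foot 30 (x) x 22 x 6 mm. This point: centre of the 38 mm block, 35 mm above the foot's underside, 49 mm above the table while in the rail. Its +-y faces are free to grip. Goes in the square pocket.
- stop_mid (a point): Look-alike to leave alone: steel stop riding in the same slot near the closed end; the same block, neck and foot, but with no notch: flat top with a round screw head 16 mm across and 6 mm high. This point is the centre of its 38 mm block.
- roller_mid (a point): Loose brass bead-shaping block, 70 (x) x 30 (y) x 34 mm, with two open grooves 16 mm wide and 10 mm deep across its top (they run along y); it belongs in the long pocket. This point is its centre, half-way up. About 480 g.
- blank_mid (a point): Look-alike to leave alone: plain brass block, 70 (x) x 30 (y) x 34 mm, flat top with no grooves. This point is its centre.
- puck_mid (a point): Loose solid dark graphite puck, flat-topped, 44 mm across and 34 mm high; it belongs in the round pocket. This point is its centre, half-way up. About 100 g.
- collar_mid (a point): Look-alike to leave alone: dark graphite ring, 44 mm across and 34 mm high, with a 28 mm hole right through. This point is its centre.
- pocket_long: Fixed long pocket, inside 90 (x) x 50 (y) mm, walls 4 mm. Origin at the centre of its underside, 6 mm above the table; inner floor 4 mm, rim 14 mm above the origin. Three pockets stand in a row along x, in any order, 100 mm apart, on the caddy's board (320 x 125 x 6 mm; 10 mm ledges at its ends). Hold things in their upper half, so that the fingers stay above the rim. Block goes in either way.
- pocket_square: Fixed square pocket of the caddy: inside 50 x 50 mm, walls 4 mm thick. Origin at the centre of its underside, 6 mm above the table; inner floor 4 mm, rim 14 mm above the origin. The row of pockets runs along its x axis. The rod rest stands in it on its foot, notch upwards, sides parallel to the pocket's, any way round.
- pocket_round: Fixed round pocket of the caddy: inside 64 mm across, walls 4 mm thick. Origin at the centre of its underside, 6 mm above the table; inner floor 4 mm, rim 14 mm above the origin. The row of pockets runs along its x axis.
Things that resemble listed ones, but are neither listed nor needed, are in the scene too. Leave any blue look-alike of the part that bears rest_mid alone.

How it is judged (in metres and radians):
At the end, for the whole second after the job is handed in: Rod rest in the square, grooved block in the long, puck in the round pocket: each within 12 mm of its centre along both pocket axes, down on the floor (within 4 mm), upright within 0.12 rad, at rest. Stop, plain block and ring within 15 mm of their start (x of rest_mid in the frame of pocket_square between -0.012 and 0.012 m and y of rest_mid in the frame of pocket_square between -0.012 and 0.012 m and z of rest_mid in the frame of pocket_square below 0.043 m and angle between each of rest_mid, roller_mid, puck_mid's own z axis and vertical below 0.12 rad and linear speed of each of rest, roller, puck below 0.02 m/s and x of roller_mid in the frame of pocket_long between -0.012 and 0.012 m and y of roller_mid in the frame of pocket_long between -0.012 and 0.012 m and z of roller_mid in the frame of pocket_long below 0.025 m and x of puck_mid in the frame of pocket_round between -0.012 and 0.012 m and y of puck_mid in the frame of pocket_round between -0.012 and 0.012 m and z of puck_mid in the frame of pocket_round below 0.025 m and distance of each of stop_mid, blank_mid, collar_mid from where it was at the start of the episode below 0.015 m); the robot touches nothing.
It fails at once if a look-alike (stop, plain block or ring) is moved more than 15 mm (distance of any of stop_mid, blank_mid, collar_mid from where it was at the start of the episode above 0.015 m).
It fails at once if the rod rest is dropped (falls free faster than 0.7 m/s) (contact force between the fingers and rest below 0.01 N and linear speed of rest above 0.7 m/s).
It fails at once if the grooved block is dropped (falls free faster than 0.7 m/s) (contact force between the fingers and roller below 0.01 N and linear speed of roller above 0.7 m/s).
It fails at once if the puck is dropped (falls free faster than 0.7 m/s) (contact force between the fingers and puck below 0.01 N and linear speed of puck above 0.7 m/s).
It also fails if it takes over 88 s, if anything falls off the work surface, if the arm or the gripper's body presses on something with over 40 N, if the wrist force passes 120 N, or if a joint passes its speed limit or range.

## Working session

There is one attempt and no reset: what is moved stays moved. The work goes in short steps, Python scripts to look and compute and a shell command to move; the robot and the scene stay as the last step left them, time stands still between calls to the robot, and variables do not carry over. Pictures are saved under pics/ and viewed, and the job is handed in when it is done.

```bash
mkdir -p pics; ls; python3 - <<'E'
from bench import r
import cv2
print(r.sense())
for n in("side","top"):
    p,d=r.snapshot(n); cv2.imwrite(f"pics/{n}0.png",p)
    import numpy as np; np.save(f"pics/{n}0d.npy",d)
    c=r.get_calibration(n); print(n,c)
    for t in ["rail","rest_mid","stop_mid","roller_mid","blank_mid","puck_mid","collar_mid","pocket_long","pocket_square","pocket_round"]:
        print(t,[(round(x['conf'],2),[round(v) for v in x['pixel']]) for x in r.landmark_of(t,n)])
E
```

```text
pics
{'time': 0.0, 'joint_pos': array([ 6.97637571e+01,  7.51632875e+00,  8.53278148e+01,  1.33948513e-03,
        8.72609154e+01, -4.89373442e+00]), 'qd': array([ 0.0712027 ,  0.05189807,  0.07159785, -0.00964428,  0.03255575,
        0.00020817]), 'joint_efforts': array([ 8.52688117e-04, -5.69406223e+01, -5.00544047e+01, -2.89044856e-04,
        1.47302588e-02, -2.35202185e-05]), 'tool_pos': array([158.52976058, 578.08100036, 207.54577107]), 'tcp_rot': array([-1.79895438e+02, -1.02953182e-02,  1.64657417e+02]), 'ft_force': array([-0.03866526, -0.9286719 ,  0.18642643]), 'wrist_torque': array([-0.00984499, -0.04400806,  0.01156413]), 'finger_gap': 85.64842640757638}
side {'mtx': array([[515.33953005,   0.        , 273.09550931],
       [  0.        , 515.33953005, 204.51198809],
       [  0.        ,   0.        ,   1.        ]]), 'k1': -0.18295743585259694, 'cam_to_world': array([[-9.99907653e-01, -9.60929013e-03,  9.60968655e-03,
         5.00675638e+02],
       [-1.35660383e-02,  7.47644926e-01, -6.63960110e-01,
         8.01107991e+02],
       [-8.04448058e-04, -6.64029161e-01, 
[... 848 characters left out ...]
-01,
         3.43876185e+02],
       [-9.99990002e-01, -3.62946123e-03,  2.61217101e-03,
         3.66260101e+01],
       [-1.85219807e-03, -1.95505298e-01, -9.80700896e-01,
         9.25725849e+02],
       [ 0.00000000e+00,  0.00000000e+00,  0.00000000e+00,
         1.00000000e+00]])}
rail [(0.61, [162, 201])]
rest_mid [(0.87, [154, 198]), (0.79, [201, 192]), (0.73, [109, 224]), (0.65, [194, 255]), (0.59, [256, 236])]
stop_mid [(0.52, [149, 169])]
roller_mid [(0.63, [257, 161])]
blank_mid [(0.58, [335, 242])]
puck_mid [(0.58, [256, 232])]
collar_mid [(0.84, [329, 176])]
pocket_long [(0.81, [442, 261])]
pocket_square [(0.72, [434, 214]), (0.58, [328, 177])]
pocket_round [(0.64, [426, 172])]
```

View pics/side0.png

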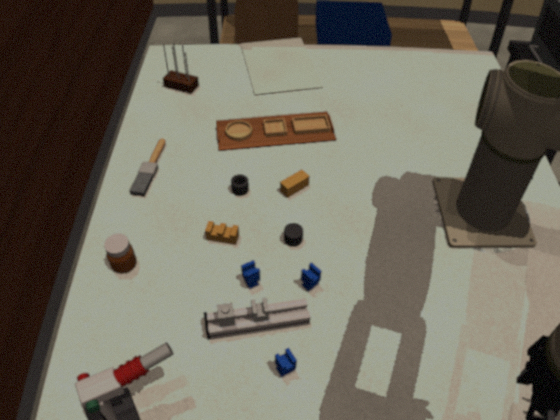

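View pics/top0.png

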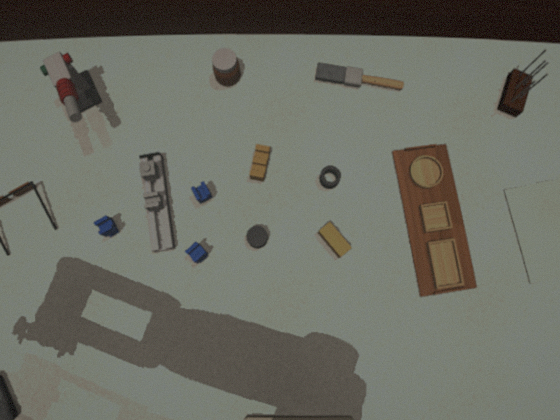

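The side view shows the rail with the stop (226,313) and rest (256,307), the grooved block (222,232), the plain block (293,183), the puck (291,233), the ring (239,185), and the caddy pockets, round (238,130), square (275,128) and long (310,124). There are also blue decoys at (251,272), (311,275) and (286,362). Next come enlarged crops to confirm each choice, then the measurements.

```bash
cat > h.py <<'E'
import numpy as np, cv2
from bench import r
def cal(n):
    c=r.get_calibration(n); return c['mtx'],c['k1'],np.array(c['cam_to_world'])
def slopes(n,uv):
    K,k1,T=cal(n)
    return cv2.undistortPoints(np.float64(uv).reshape(-1,1,2),K,np.array([k1,0,0,0,0])).reshape(-1,2)
def cloud(n,d):
    K,k1,T=cal(n); v,u=np.mgrid[:d.shape[0],:d.shape[1]]
    s=slopes(n,np.stack([u,v],-1).reshape(-1,2)).reshape(*d.shape,2)
    P=np.concatenate([s*d[...,None],d[...,None]],-1)
    return P@T[:3,:3].T+T[:3,3]
def atz(n,uv,z):
    K,k1,T=cal(n); s=slopes(n,uv); D=np.c_[s,np.ones(len(s))]@T[:3,:3].T; o=T[:3,3]
    return o+D*((z-o[2])/D[:,2])[:,None]
def proj(n,X):
    K,k1,T=cal(n); X=np.atleast_2d(X); p=(X-T[:3,3])@T[:3,:3]
    return cv2.projectPoints(p,np.zeros(3),np.zeros(3),K,np.array([k1,0,0,0,0]))[0].reshape(-1,2)
E
python3 - <<'E'
import cv2,numpy as np
from h import *
s=cv2.imread('pics/side0.png');t=cv2.imread('pics/top0.png')
a=cv2.resize(s[100:350,190:340],None,fx=2.6,fy=2.4,interpolation=3)
b=cv2.resize(t[135:305,130:290],None,fx=2.5,fy=3.52,interpolation=3)
cv2.imwrite('pics/c1.png',np.hstack([a,b[:a.shape[0],:]]) if b.shape[0]>=a.shape[0] else np.hstack([a[:b.shape[0]],b]))
S=np.load('pics/side0d.npy');T=np.load('pics/top0d.npy')
for n,d in(("side",S),("top",T)):
    C=cloud(n,d); np.save(f'pics/{n}C.npy',C)
    m=(d>0)
    tab=C[m]; tab=tab[np.abs(tab[:,2])<6]; print(n,'table z med',np.median(tab[:,2]),tab[:,2].std())
    # objects
    w=(m&(C[...,2]>14)&(C[...,2]<90)).astype(np.uint8)
    k,lab,st,ce=cv2.connectedComponentsWithStats(w)
    for i in range(1,k):
        if st[i,4]<60: continue
        P=C[lab==i]; zt=np.percentile(P[:,2],95)
        Q=P[P[:,2]>zt-6][:,:2].astype(np.float32)
        print(n,ce[i].round(),st[i,4],'ztop',round(zt,1),cv2.minAreaRect(Q))
E
```

```text
side table z med 0.18529343512864216 1.9665089143069407
side [30. 51.] 1841 ztop 86.3 ((1343.7908935546875, -695.1104736328125), (556.3062744140625, 11.038599967956543), 89.96027374267578)
side [211.   7.] 131 ztop 72.1 ((752.9619140625, -933.7752075195312), (15.256856918334961, 31.375572204589844), 81.87199401855469)
side [504.  14.] 194 ztop 86.4 ((-345.2970275878906, -945.2720947265625), (26.954774856567383, 34.12602615356445), 87.3784408569336)
side [542.  52.] 530 ztop 82.3 ((-396.63006591796875, -663.021240234375), (247.0780487060547, 13.141594886779785), 89.14280700683594)
side [180.  79.] 559 ztop 74.5 ((802.6746826171875, -497.53497314453125), (23.15235137939453, 76.35974884033203), 67.15655517578125)
side [311. 123.] 214 ztop 23.5 ((413.5782775878906, -304.8522644042969), (99.16131591796875, 61.59400939941406), 6.988338947296143)
side [275. 126.] 165 ztop 23.7 ((510.4594421386719, -290.98211669921875), (59.878578186035156, 64.88313293457031), 5.796290397644043)
side [238. 130.] 167 ztop 24.1 ((609.828125, -275.72613525390625), (68.24821472167969, 73.49417114257812), 4.19189
[... 3183 characters left out ...]
, 29.571016311645508), 31.023326873779297)
top [334. 239.] 551 ztop 35.7 ((459.77117919921875, -72.46131134033203), (70.01871490478516, 30.799474716186523), 39.31512451171875)
top [256. 236.] 374 ztop 36.4 ((464.9359436035156, 87.3524398803711), (41.43765640258789, 40.84326934814453), 0.5162879824638367)
top [445. 263.] 352 ztop 21.6 ((410.4080810546875, -304.04693603515625), (97.98789978027344, 60.27333450317383), 8.555684089660645)
top [196. 252.] 287 ztop 55.1 ((430.39276123046875, 207.0018310546875), (30.13723373413086, 30.3123836517334), 44.168968200683594)
top [  6. 404.] 426 ztop 31.1 ((118.9258041381836, 594.6320190429688), (66.90385437011719, 26.240997314453125), 4.6472015380859375)
```

View pics/c1.png

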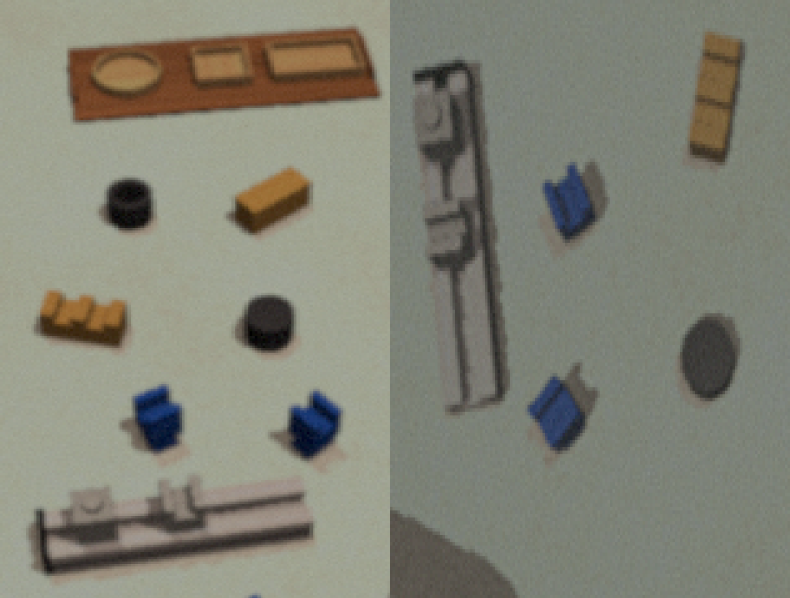

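Confirmed in the crop:
- **Grooved block:** side (222,232). The plain one is (293,183).
- **Puck:** solid at side (291,233). The ring at (239,185) has a hole.
- **Rod rest:** notched steel block in the rail at (256,307). The stop at (226,313) has a screw head, and the blue ones are decoys.

Next I'll measure the rail and rest more finely.

```bash
python3 - <<'E'
from h import *
for n in("side","top"):
    C=np.load(f'pics/{n}C.npy'); x,y,z=C[...,0],C[...,1],C[...,2]
    reg=(x>430)&(x<720)&(y>230)&(y<370)
    for lo,hi in((25,34),(12,36),(60,80)):
        w=(reg&(z>lo)&(z<hi)).astype(np.uint8); k,l,st,ce=cv2.connectedComponentsWithStats(w)
        for i in range(1,k):
            if st[i,4]<25: continue
            P=C[l==i]; print(n,lo,hi,st[i,4],ce[i].round(),cv2.minAreaRect(P[:,:2].astype(np.float32)),P.mean(0).round(1))
E
```

```text
side 25 34 318 [287. 305.] ((480.7842102050781, 271.558837890625), (76.937255859375, 20.151695251464844), 11.605511665344238) [480.6 273.   29.9]
side 25 34 151 [242. 311.] ((568.8036499023438, 289.8587951660156), (36.62820816040039, 18.720733642578125), 8.46570873260498) [569.  290.   29.7]
side 25 34 764 [260. 322.] ((538.147216796875, 312.2971496582031), (204.0472412109375, 19.73965072631836), 10.928303718566895) [532.9 312.9  29.7]
side 25 34 96 [212. 316.] ((629.9991455078125, 303.4784851074219), (24.103130340576172, 21.160900115966797), 7.710000038146973) [629.3 301.7  29.4]
side 12 36 1875 [260. 318.] ((541.1988525390625, 298.76873779296875), (206.0670623779297, 49.4261360168457), 11.373754501342773) [534.  302.7  26.6]
side 60 80 70 [265. 305.] ((522.9019165039062, 295.1835632324219), (8.056745529174805, 31.986562728881836), 10.8358793258667) [522.8 296.2  67.3]
side 60 80 71 [254. 307.] ((544.5193481445312, 298.9549865722656), (8.374662399291992, 31.663818359375), 10.02739429473877) [544.6 300.1  67.3]
side 60 80 251 [225. 311.] ((599.5914306640625, 309.4931335449219), (30.2
[... 253 characters left out ...]
.6257934570312, 319.5083312988281), (32.53505325317383, 16.68670654296875), 9.124804496765137) [571.  319.2  29.5]
top 12 36 1438 [158. 207.] ((539.4151000976562, 299.5204772949219), (207.61512756347656, 45.2061767578125), 10.51750373840332) [527.2 293.1  27.1]
top 60 80 225 [147. 168.] ((597.631591796875, 309.60491943359375), (28.99553680419922, 31.334455490112305), 11.186283111572266) [596.9 308.9  68.3]
top 60 80 70 [150. 194.] ((543.744873046875, 300.2460021972656), (8.422640800476074, 28.406496047973633), 10.149613380432129) [543.5 299.9  67.1]
top 60 80 70 [151. 205.] ((522.302978515625, 296.4836730957031), (8.31342887878418, 28.921951293945312), 11.575590133666992) [522.  295.6  66.6]
```

```bash
cat > go.py <<'E'
import sys
from h import *
from scipy.spatial.transform import Rotation as R
def go(x,y,z,yaw):
    s=r.sense(); A=R.from_euler('xyz',s['tcp_rot'],degrees=True); B=R.from_euler('xyz',[180,0,yaw],degrees=True)
    d=A.inv().apply(np.array([x,y,z])-s['tool_pos'])/1000; w=(A.inv()*B).as_rotvec()
    print('t',round(s['time'],2),'tcp',s['tool_pos'].round(1),s['tcp_rot'].round(2),'gap',round(s['finger_gap'],1),'F',s['ft_force'].round(1),'j',s['joint_pos'].round(0))
    print('row',[round(float(v),4) for v in np.r_[d,w]],'len',np.linalg.norm(d).round(3))
go(*map(float,sys.argv[1:]))
E
python3 go.py 533.4 297.6 130 190.7
```

```text
t 1.1 tcp [158.7 578.6 208.6] [-180.      0.    164.66] gap 85.4 F [ 0.  -0.5  0.4] j [70.  7. 85. -0. 87. -5.]
row [-0.4357, -0.1719, 0.0786, -0.0, -0.0, -0.4546] len 0.475
```

```bash
python3 -m crank '[[[-0.0436,-0.0172,0.0079,0,0,-0.0455],[-0.0871,-0.0344,0.0157,0,0,-0.091],[-0.1307,-0.0516,0.0236,0,0,-0.136],[-0.1743,-0.0688,0.0314,0,0,-0.182],[-0.2178,-0.086,0.0393,0,0,-0.227],[-0.2614,-0.1031,0.0472,0,0,-0.273],[-0.305,-0.1203,0.055,0,0,-0.318],[-0.3486,-0.1375,0.0629,0,0,-0.364],[-0.4,-0.158,0.072,0,0,-0.417],[-0.4357,-0.1719,0.0786,0,0,-0.4546]]]' 0 30; python3 go.py 533.4 297.6 130 190.7
```

```text
time: 2.35
tool_pos: [535.0, 295.8, 129.6]
tcp_rot: [-180.0, 0.0, -169.3]
ft_force: [-0.4, 0.2, 0.2]
finger_gap: 85.1
t 2.35 tcp [535.  295.8 129.6] [-1.7998e+02  1.0000e-02 -1.6928e+02] gap 85.1 F [-0.4  0.2  0.2] j [ 24.  12.  89.  -0.  79. -77.]
row [0.0013, 0.0021, -0.0004, -0.0003, 0.0001, 0.0003] len 0.002
```

```bash
python3 -m crank '[[[0.0013,0.0021,0.025,0,0,0],[0.0013,0.0021,0.05,0,0,0],[0.0013,0.0021,0.075,0,0,0],[0.0013,0.0021,0.090,0,0,0],[0.0013,0.0021,0.0955,0,0,0],[0.0013,0.0021,0.0955,0,0,0]]]' 0 30; python3 - <<'E'
from h import *
p,d=r.snapshot("side"); cv2.imwrite("pics/s1.png",cv2.resize(p[230:400,170:370],None,fx=4,fy=3.5))
E
python3 go.py 533.4 297.6 34 190.7
```

```text
time: 3.1
tool_pos: [533.5, 297.7, 34.4]
tcp_rot: [-180.0, 0.0, -169.3]
ft_force: [-0.5, 0.5, 0.2]
finger_gap: 85.5
t 3.15 tcp [533.9 297.9  35. ] [ 1.8000e+02  7.0000e-02 -1.6927e+02] gap 85.5 F [-0.3 -0.3 -0.7] j [ 24.  17.  93.  -0.  70. -76.]
row [0.0006, -0.0002, 0.001, 0.0, 0.0013, 0.0005] len 0.001
```

View pics/s1.png

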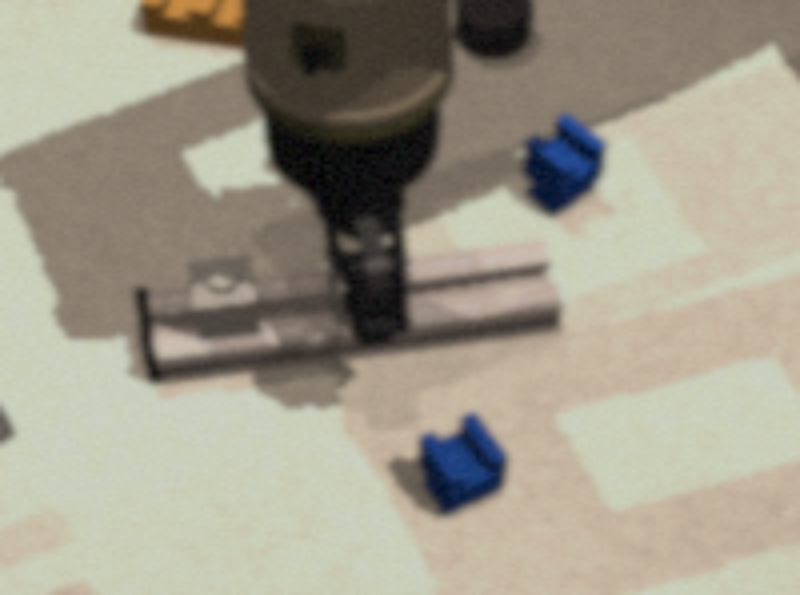

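The fingers straddle the rest (crop (370,310)) and the stop to the left is clear. Closing now.

```bash
python3 -m crank '[[[0,0,0,0,0,0],[0,0,0,0,0,0],[0,0,0,0,0,0],[0,0,0,0,0,0],[0,0,0,0,0,0],[0,0,0,0,0,0]]]' 1 40;  python3 go.py 417.8 275.8 34.5 190.7
```

```text
time: 3.9
tool_pos: [534.2, 298.2, 35.6]
tcp_rot: [180.0, 0.1, -169.3]
ft_force: [-1.9, 0.8, 4.9]
finger_gap: 27.8
t 3.9 tcp [534.2 298.2  35.6] [ 1.7998e+02  1.2000e-01 -1.6927e+02] gap 27.8 F [-1.9  0.8  4.9] j [ 24.  17.  93.  -0.  70. -76.]
row [0.1186, -0.0003, 0.0009, 0.0003, 0.002, 0.0005] len 0.119
```

```bash
python3 -m crank '[[[0.008,0,0,0,0,0],[0.016,0,0,0,0,0],[0.024,0,0,0,0,0],[0.032,0,0,0,0,0],[0.040,0,0,0,0,0],[0.040,0,0,0,0,0]]]' 1 40;  python3 go.py 417.8 275.8 34.5 190.7
```

```text
time: 4.65
tool_pos: [494.0, 290.6, 35.6]
tcp_rot: [180.0, 0.1, -169.3]
ft_force: [-0.7, -0.4, 5.1]
finger_gap: 28.1
t 4.65 tcp [494.  290.6  35.6] [ 1.7998e+02  6.0000e-02 -1.6926e+02] gap 28.1 F [-0.7 -0.4  5.1] j [ 25.  12.  99.   0.  69. -75.]
row [0.0776, -0.0004, 0.001, 0.0003, 0.0011, 0.0008] len 0.078
```

```bash
python3 -m crank '[[[0.010,0,0,0,0,0],[0.020,0,0,0,0,0],[0.030,0,0,0,0,0],[0.040,0,0,0,0,0],[0.050,0,0,0,0,0],[0.060,0,0,0,0,0],[0.070,0,0,0,0,0],[0.080,0,0,0,0,0],[0.082,0,0,0,0,0],[0.082,0,0,0,0,0]]]' 1 40;  python3 - <<'E'
from h import *
p,d=r.snapshot("side"); cv2.imwrite("pics/s2.png",cv2.resize(p[230:400,170:370],None,fx=4,fy=3.5))
E
python3 go.py 417.8 275.8 150 190.7
```

```text
time: 5.9
tool_pos: [412.8, 275.1, 35.0]
tcp_rot: [180.0, 0.0, -169.2]
ft_force: [0.8, 0.0, -1.9]
finger_gap: 28.1
t 5.95 tcp [413.2 275.2  35.2] [ 1.7999e+02  3.0000e-02 -1.6925e+02] gap 27.9 F [-0.3  0.5 -2.2] j [ 28.   1. 111.  -0.  68. -73.]
row [-0.0047, -0.0003, -0.1148, 0.0001, 0.0005, 0.0008] len 0.115
```

View pics/s2.png

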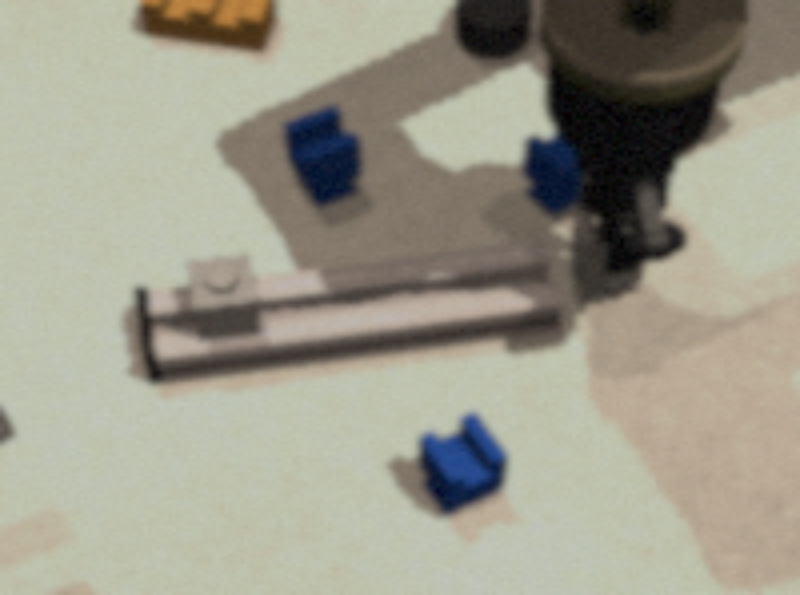

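The rest is out past the open end, and fz of -2.2 N matches its weight hanging free. Lifting.

```bash
python3 -m crank '[[[0,0,-0.01,0,0,0],[0,0,-0.025,0,0,0],[0,0,-0.045,0,0,0],[0,0,-0.065,0,0,0],[0,0,-0.085,0,0,0],[0,0,-0.1,0,0,0],[0,0,-0.115,0,0,0],[0,0,-0.115,0,0,0]]]' 1 40;  python3 - <<'E'
from h import *
p,d=r.snapshot("side"); cv2.imwrite("pics/s3.png",cv2.resize(p[170:400,170:410],None,fx=3.3,fy=2.6))
E
python3 go.py 510.4 -290.4 150 188.3
```

```text
time: 6.95
tool_pos: [414.1, 275.7, 151.8]
tcp_rot: [179.9, 0.2, -169.3]
ft_force: [0.4, -0.2, -2.4]
finger_gap: 28.0
t 7.0 tcp [413.5 275.4 150.7] [ 1.7997e+02  9.0000e-02 -1.6925e+02] gap 28.0 F [ 0.2  0.9 -3. ] j [ 28.  -7. 106.   0.  81. -73.]
row [0.0103, -0.5739, 0.0004, 0.0005, 0.0015, 0.0427] len 0.574
```

View pics/s3.png

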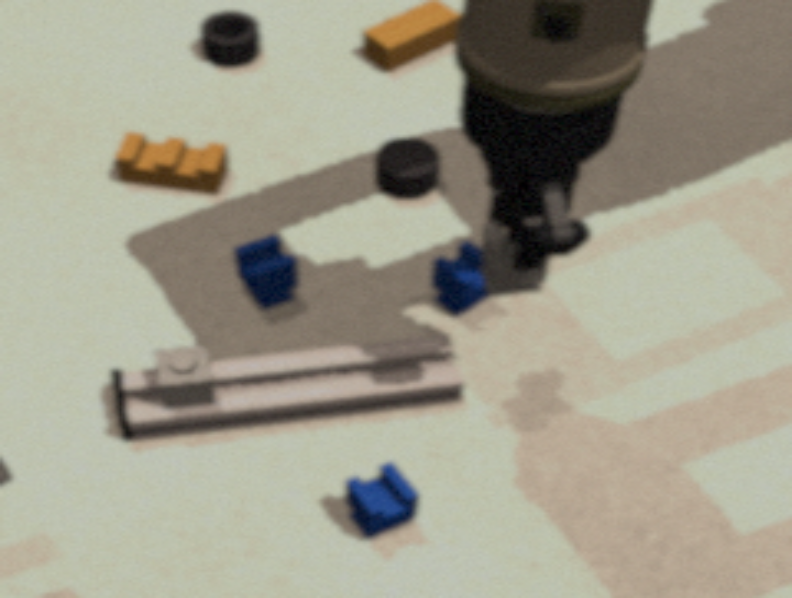

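```bash
python3 -m crank '[[[0.0005,-0.025,0,0,0,0],[0.001,-0.06,0,0,0,0],[0.002,-0.1,0,0,0,0.005],[0.003,-0.145,0,0,0,0.01],[0.003,-0.19,0,0,0,0.015],[0.004,-0.235,0,0,0,0.02],[0.005,-0.28,0,0,0,0.025],[0.006,-0.325,0,0,0,0.025],[0.007,-0.37,0,0,0,0.03],[0.007,-0.4,0,0,0,0.03]]]' 1 40;python3 go.py 510.4 -290.4 150 188.3
```

```text
time: 8.25
tool_pos: [480.5, -120.7, 149.3]
tcp_rot: [179.9, -0.0, -171.1]
ft_force: [0.4, 0.2, -2.9]
finger_gap: 28.1
t 8.25 tcp [ 480.5 -120.7  149.3] [ 1.7994e+02 -1.0000e-02 -1.7105e+02] gap 28.1 F [ 0.4  0.2 -2.9] j [ -20.   -7.  106.    0.   81. -119.]
row [-0.0031, -0.1723, -0.0009, 0.0011, -0.0002, 0.0113] len 0.172
```

Next, over the square pocket, then part of the way down. The foot underside is at about TCP − 20 mm.

```bash
python3 -m crank '[[[-0.0005,-0.03,0,0,0,0],[-0.001,-0.065,0,0,0,0.005],[-0.002,-0.1,0,0,0,0.011],[-0.0025,-0.135,0,0,0,0.011],[-0.003,-0.165,0,0,0,0.011],[-0.0031,-0.1723,0,0,0,0.0113],[-0.0031,-0.1723,0.03,0,0,0.0113],[-0.0031,-0.1723,0.06,0,0,0.0113],[-0.0031,-0.1723,0.08,0,0,0.0113],[-0.0031,-0.1723,0.08,0,0,0.0113]]]' 1 40;python3 go.py 510.4 -290.4 32 188.3
python3 - <<'E'
from h import *
for n,(u,v) in (("side",(200,60)),("top",(360,130))):
    p,d=r.snapshot(n); np.save(f'pics/{n}4d.npy',d); cv2.imwrite(f"pics/{n}4.png",cv2.resize(p[v:v+140,u:u+190],None,fx=4,fy=4))
E
```

```text
time: 9.5
tool_pos: [508.8, -288.8, 66.6]
tcp_rot: [179.7, -0.2, -171.7]
ft_force: [0.6, -0.7, -2.5]
finger_gap: 27.9
t 9.5 tcp [ 508.8 -288.8   66.6] [ 179.75   -0.21 -171.68] gap 27.9 F [ 0.6 -0.7 -2.5] j [ -35.   12.   96.    0.   73. -133.]
row [-0.0015, -0.002, 0.0346, 0.0044, -0.0036, 0.0003] len 0.035
```

View pics/side4.png

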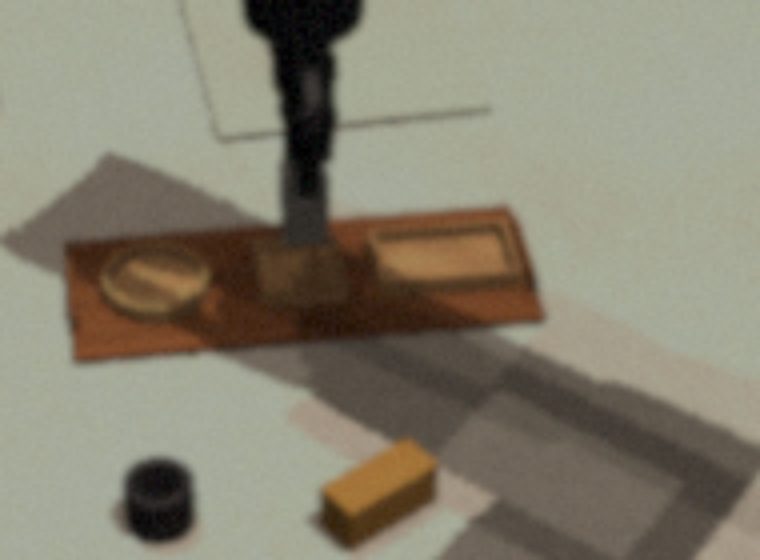

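View pics/top4.png

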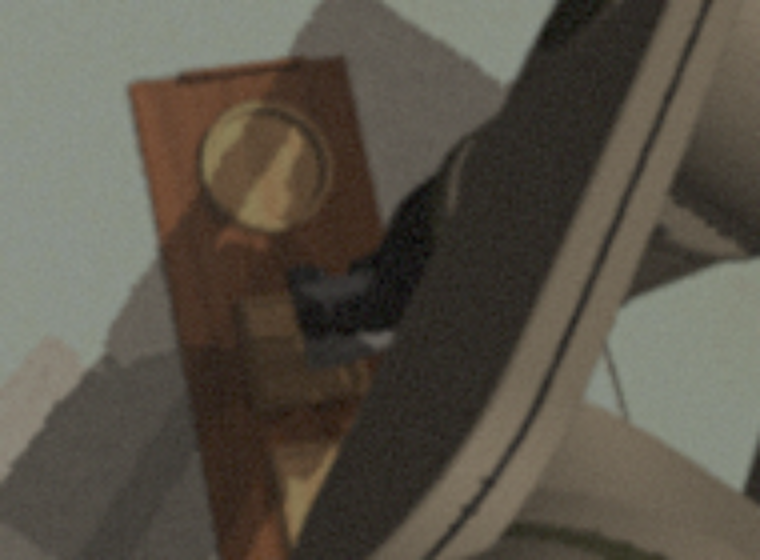

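The rest hangs over the square pocket: its side-view column, about 276, matches the pocket centre. Lowering gently.

```bash
python3 -m crank '[[[-0.0015,-0.002,0.006,0,0,0],[-0.0015,-0.002,0.014,0.002,-0.002,0],[-0.0015,-0.002,0.02,0.004,-0.0036,0],[-0.0015,-0.002,0.026,0.0044,-0.0036,0],[-0.0015,-0.002,0.03,0.0044,-0.0036,0],[-0.0015,-0.002,0.033,0.0044,-0.0036,0],[-0.0015,-0.002,0.033,0.0044,-0.0036,0]]]' 1 40;python3 go.py 510.4 -290.4 30.5 188.3
```

```text
time: 10.48
tool_pos: [512.4, -291.9, 36.5]
tcp_rot: [-179.8, 0.2, -171.7]
ft_force: [0.6, -0.3, -3.1]
finger_gap: 27.9
t 10.47 tcp [ 512.4 -291.9   36.5] [-179.81    0.2  -171.69] gap 27.9 F [ 0.6 -0.3 -3.1] j [ -35.   14.   97.   -0.   69. -133.]
row [0.0017, 0.0018, 0.006, -0.0033, 0.0035, 0.0002] len 0.006
```

```bash
python3 -m crank '[[[0.0017,0.0018,0.0015,0,0,0],[0.0017,0.0018,0.003,0,0,0],[0.0017,0.0018,0.0045,0,0,0],[0.0017,0.0018,0.0045,0,0,0]]]' 1 40;python3 go.py 510.4 -290.4 30.5 188.3
```

```text
time: 10.98
tool_pos: [510.4, -290.4, 31.8]
tcp_rot: [-179.8, 0.2, -171.7]
ft_force: [1.0, 0.5, -1.9]
finger_gap: 27.9
t 10.97 tcp [ 510.4 -290.4   31.8] [-179.82    0.19 -171.69] gap 27.9 F [ 1.   0.5 -1.9] j [ -35.   14.   97.   -0.   69. -133.]
row [-0.0, -0.0001, 0.0013, -0.0032, 0.0034, 0.0003] len 0.001
```

```bash
python3 -m crank '[[[0,0,0.001,-0.003,0.003,0],[0,0,0.001,-0.003,0.003,0]]]' 1 40;python3 -m crank '[[[0,0,0.001,0,0,0],[0,0,0.001,0,0,0]]]' 1 40
```

```text
time: 11.22
tool_pos: [510.8, -290.6, 31.6]
tcp_rot: [-180.0, 0.0, -171.7]
ft_force: [-1.7, 2.2, 5.2]
finger_gap: 28.2
time: 11.48
tool_pos: [511.0, -290.6, 31.6]
tcp_rot: [-180.0, 0.1, -171.7]
ft_force: [-3.8, 3.1, 7.9]
finger_gap: 28.2
```

Contact with the floor, at 8 N. Releasing and lifting.

```bash
python3 -m crank '[[[0,0,0,0,0,0],[0,0,0,0,0,0],[0,0,0,0,0,0],[0,0,0,0,0,0]]]' 0 40; python3 -m crank '[[[0,0,-0.01,0,0,0],[0,0,-0.03,0,0,0],[0,0,-0.06,0,0,0],[0,0,-0.1,0,0,0],[0,0,-0.12,0,0,0],[0,0,-0.12,0,0,0]]]' 0 40;python3 go.py 465.3 86.8 130 200
```

```text
time: 11.98
tool_pos: [511.0, -290.6, 31.5]
tcp_rot: [-180.0, 0.1, -171.7]
ft_force: [-0.4, 0.8, 0.1]
finger_gap: 85.5
time: 12.72
tool_pos: [512.2, -291.5, 154.2]
tcp_rot: [-179.8, 0.3, -171.7]
ft_force: [0.5, 0.3, -0.5]
finger_gap: 85.6
t 12.72 tcp [ 512.2 -291.5  154.2] [-179.78    0.26 -171.68] gap 85.6 F [ 0.5  0.3 -0.5] j [ -35.    7.   91.    0.   81. -133.]
row [-0.0082, 0.3812, 0.0228, -0.0043, 0.0042, -0.2038] len 0.382
```

```bash
python3 -m crank '[[[0,0.03,0.002,0,0,0],[-0.001,0.07,0.004,0,0,0],[-0.002,0.115,0.007,-0.002,0.002,0],[-0.003,0.16,0.01,-0.004,0.004,0],[-0.004,0.205,0.012,-0.004,0.004,0],[-0.005,0.25,0.015,-0.004,0.004,0],[-0.006,0.295,0.018,-0.004,0.004,0],[-0.007,0.34,0.02,-0.004,0.004,0],[-0.008,0.37,0.022,-0.004,0.004,0],[-0.0082,0.3812,0.0228,-0.004,0.004,0]]]' 0 40;python3 go.py 465.3 86.8 13 188.3
python3 - <<'E'
from h import *
u,v=200,90
p,d=r.snapshot("side"); cv2.imwrite(f"pics/side5.png",cv2.resize(p[v:v+140,u:u+190],None,fx=4,fy=4)); C=cloud("side",d)
Q=C[(C[...,2]>50)&(C[...,2]<70)&(abs(C[...,0]-510)<40)&(abs(C[...,1]+290)<40)]
print(len(Q),cv2.minAreaRect(Q[:,:2].astype(np.float32)),Q[:,2].max(),np.median(Q[:,2]))
E
```

```text
time: 13.98
tool_pos: [463.7, 88.1, 128.0]
tcp_rot: [180.0, -0.1, -171.6]
ft_force: [0.9, -0.4, 0.1]
finger_gap: 85.6
t 13.97 tcp [463.7  88.1 128. ] [ 1.7997e+02 -1.4000e-01 -1.7156e+02] gap 85.6 F [ 0.9 -0.4  0.1] j [  5. -10. 111.   0.  79. -94.]
row [-0.0016, -0.0016, 0.115, 0.0005, -0.0025, 0.0024] len 0.115
38 ((517.7523193359375, -288.6405029296875), (13.41429615020752, 32.29152297973633), 0.850721538066864) 68.86462787514245 61.8109427759087
```

View pics/side5.png

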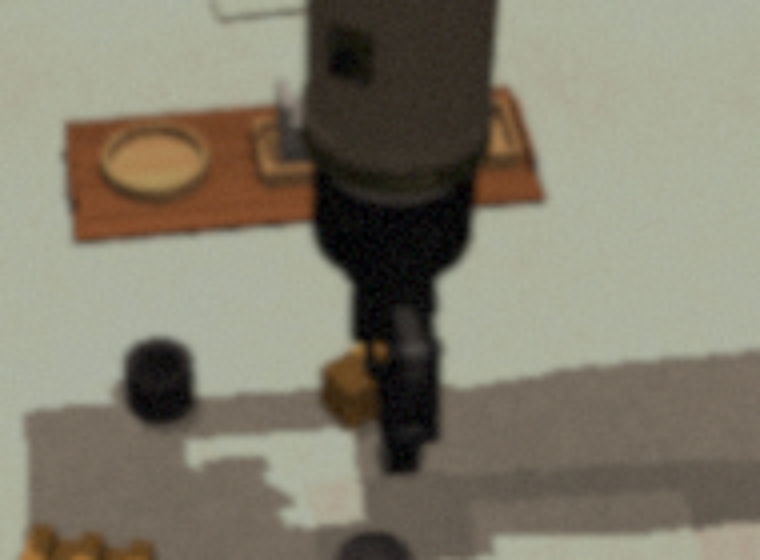

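The rest stands in the square pocket, partly hidden by the arm. I'll check it properly later. Descending on the puck.

```bash
python3 -m crank '[[[-0.0016,-0.0016,0.025,0,0,0],[-0.0016,-0.0016,0.05,0,0,0],[-0.0016,-0.0016,0.08,0,0,0],[-0.0016,-0.0016,0.1,0,-0.002,0],[-0.0016,-0.0016,0.111,0,-0.0025,0],[-0.0016,-0.0016,0.114,0,-0.0025,0],[-0.0016,-0.0016,0.114,0,-0.0025,0]]]' 0 40; python3 -m crank '[[[0,0,0,0,0,0],[0,0,0,0,0,0],[0,0,0,0,0,0],[0,0,0,0,0,0],[0,0,0,0,0,0]]]' 1 30;python3 go.py 465.3 86.8 130 188.3
```

```text
time: 14.9
tool_pos: [465.9, 87.0, 14.7]
tcp_rot: [180.0, 0.1, -171.6]
ft_force: [0.2, -0.6, 0.3]
finger_gap: 85.3
time: 15.52
tool_pos: [465.9, 87.0, 14.7]
tcp_rot: [180.0, 0.1, -171.6]
ft_force: [-0.2, 0.1, -0.2]
finger_gap: 0.4
t 15.53 tcp [465.9  87.   14.7] [ 1.7995e+02  5.0000e-02 -1.7160e+02] gap 0.4 F [-0.2  0.1 -0.2] j [  4.  -1. 116.   0.  66. -94.]
row [0.0005, -0.0, -0.1153, 0.0008, 0.001, 0.0018] len 0.115
```

The gap is 0.4 mm, so the grip missed the puck. Looking.

```bash
python3 - <<'E'
from h import *
for n,(u,v) in (("side",(200,150)),("top",(160,130))):
    p,d=r.snapshot(n); np.save(f'pics/{n}6d.npy',d); cv2.imwrite(f"pics/{n}6.png",cv2.resize(p[v:v+140,u:u+190],None,fx=4,fy=4))
    print(n,proj(n,[465.3,86.8,34]))
E
```

```text
side [[293.77932091 230.52312887]]
top [[256.21679515 235.74521366]]
```

View pics/side6.png

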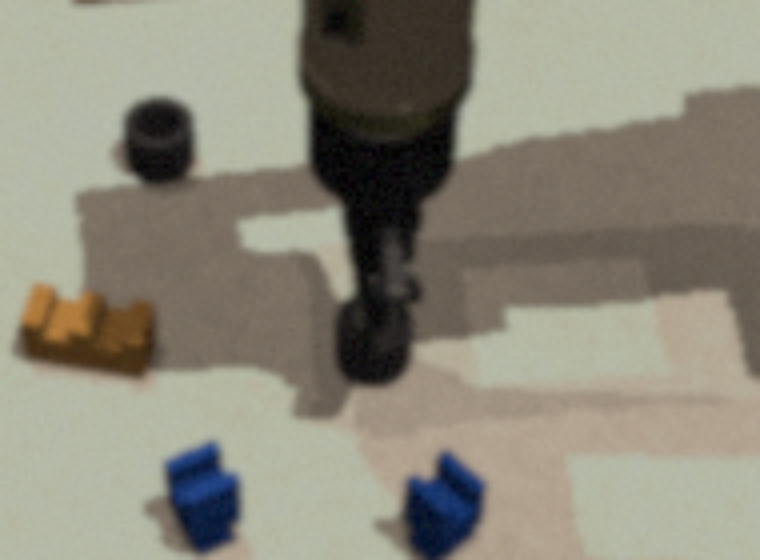

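View pics/top6.png

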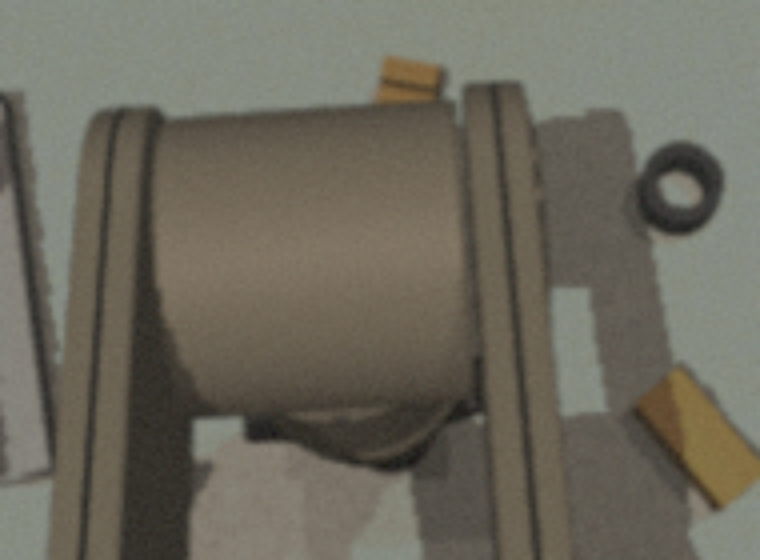

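```bash
python3 - <<'E'
from h import *
d=np.load('pics/side6d.npy'); C=cloud("side",d)
for v in range(206,250,3):
    print(v,[tuple(C[v,u].round().astype(int)) for u in range(284,308,4)])
s=r.sense(); print(s['finger_gap'],proj('side',s['tool_pos']))
E
```

```text
206 [(np.int64(486), np.int64(-14), np.int64(1)), (np.int64(480), np.int64(107), np.int64(139)), (np.int64(473), np.int64(117), np.int64(150)), (np.int64(465), np.int64(123), np.int64(158)), (np.int64(457), np.int64(120), np.int64(153)), (np.int64(447), np.int64(101), np.int64(132))]
209 [(np.int64(486), np.int64(-6), np.int64(-1)), (np.int64(501), np.int64(801), np.int64(924)), (np.int64(473), np.int64(119), np.int64(144)), (np.int64(465), np.int64(122), np.int64(147)), (np.int64(457), np.int64(122), np.int64(147)), (np.int64(447), np.int64(101), np.int64(123))]
212 [(np.int64(486), np.int64(3), np.int64(0)), (np.int64(480), np.int64(106), np.int64(119)), (np.int64(472), np.int64(117), np.int64(132)), (np.int64(465), np.int64(127), np.int64(143)), (np.int64(456), np.int64(124), np.int64(140)), (np.int64(439), np.int64(5), np.int64(2))]
215 [(np.int64(486), np.int64(13), np.int64(0)), (np.int64(480), np.int64(103), np.int64(106)), (np.int64(471), np.int64(103), np.int64(105)), (np.int64(464), np.int64(129), np.int64(136)), (np.int64(456), np.int64(129), np.int64(137)), (np.int64(439)
[... 2431 characters left out ...]
(19)), (np.int64(451), np.int64(100), np.int64(10)), (np.int64(441), np.int64(92), np.int64(-1))]
245 [(np.int64(486), np.int64(101), np.int64(0)), (np.int64(477), np.int64(101), np.int64(0)), (np.int64(469), np.int64(105), np.int64(5)), (np.int64(460), np.int64(104), np.int64(4)), (np.int64(451), np.int64(103), np.int64(2)), (np.int64(441), np.int64(100), np.int64(-1))]
248 [(np.int64(486), np.int64(110), np.int64(0)), (np.int64(477), np.int64(109), np.int64(-1)), (np.int64(469), np.int64(110), np.int64(1)), (np.int64(460), np.int64(110), np.int64(0)), (np.int64(451), np.int64(110), np.int64(0)), (np.int64(442), np.int64(110), np.int64(1))]
-0.12604087691692506 [[293.2880723  235.98755812]]
```

```bash
python3 - <<'E'
from h import *
for n,f in(("side",'pics/side6d.npy'),("side",'pics/side4d.npy')):
    d=np.load(f); C=cloud(n,d); p=None
    u0,v0=(284,196) if '6' in f else (266,60+20)
    print(f)
    for v in range(v0,v0+48,2):
        print(v,[(int(C[v,u,1].round()),int(C[v,u,2].round())) for u in range(u0,u0+22,2)])
E
```

```text
pics/side6d.npy
196 [(117, 180), (118, 181), (119, 182), (120, 183), (121, 185), (123, 186), (125, 189), (124, 187), (123, 186), (121, 185), (119, 182)]
198 [(114, 170), (117, 174), (119, 176), (122, 180), (122, 179), (125, 183), (121, 178), (122, 180), (123, 180), (121, 178), (118, 175)]
200 [(-34, 1), (118, 169), (118, 170), (120, 172), (121, 172), (122, 174), (122, 174), (122, 174), (121, 173), (120, 172), (120, 171)]
202 [(-27, 1), (96, 139), (102, 145), (102, 146), (123, 168), (124, 170), (119, 165), (801, 924), (122, 168), (120, 166), (100, 144)]
204 [(-20, 2), (95, 131), (105, 142), (106, 143), (117, 156), (120, 160), (124, 164), (122, 162), (121, 161), (121, 161), (102, 140)]
206 [(-14, 1), (83, 111), (107, 139), (106, 138), (117, 150), (122, 155), (123, 158), (123, 157), (120, 153), (117, 151), (101, 132)]
208 [(-8, 1), (84, 106), (105, 130), (106, 132), (117, 144), (125, 153), (123, 151), (122, 150), (121, 149), (122, 150), (102, 127)]
210 [(-1, 2), (-2, 1), (105, 124), (104, 123), (120, 141), (127, 149), (123, 145), (123, 144), (123, 145), (123, 145), (-5, -2)]
212 [(3, 0)
[... 4538 characters left out ...]
 (-348, 7), (-350, 6)]
118 [(-339, 7), (-340, 7), (-340, 6), (-283, 53), (-287, 49), (-285, 51), (-287, 50), (-282, 53), (-288, 48), (-319, 24), (-339, 7)]
120 [(-315, 19), (-317, 17), (-318, 17), (-279, 48), (-278, 50), (-278, 50), (-280, 48), (-286, 43), (-324, 12), (-311, 23), (-330, 8)]
122 [(-317, 11), (-313, 14), (-321, 8), (-316, 12), (-314, 14), (-317, 11), (-318, 10), (-313, 14), (-317, 11), (-307, 20), (-318, 10)]
124 [(-306, 13), (-308, 11), (-303, 15), (-308, 11), (-306, 13), (-309, 10), (-305, 14), (-307, 12), (-308, 11), (-299, 19), (-311, 9)]
126 [(-283, 24), (-301, 10), (-300, 11), (-296, 14), (-300, 11), (-298, 12), (-298, 12), (-294, 15), (-295, 15), (-298, 13), (-283, 25)]
```

The depth shows the shut fingertips ending just above the puck's top, at z of about 36 mm, while the reported TCP z is 14.7. The reported z seems about 20 mm lower than the real tips. I'll raise the hand and measure this offset with the fingers shut, then open.

```bash
python3 -m crank '[[[0,0,-0.015,0,0,0],[0,0,-0.04,0,0,0],[0,0,-0.065,0,0,0],[0,0,-0.065,0,0,0]]]' 1 30; cat > fin.py <<'E'
from h import *
import sys
s=r.sense(); 
p,d=r.snapshot("side"); C=cloud("side",d); t=s['tool_pos']; print(t,s['finger_gap'],s['tcp_rot'])
cv2.imwrite(f"pics/{sys.argv[1]}.png",cv2.resize(p[130:270,220:380],None,fx=4.5,fy=4))
q=proj('side',t)[0].round().astype(int); print('tcp pix',q)
for v in range(q[1]-34,q[1]+30,2):
    print(v,[tuple(int(k) for k in (C[v,u]-t).round()[1:]) for u in range(q[0]-8,q[0]+10,4)])
E
python3 fin.py f1; python3 -m crank '[[[0,0,0,0,0,0],[0,0,0,0,0,0],[0,0,0,0,0,0],[0,0,0,0,0,0]]]' 0 30; python3 fin.py f2
```

```text
time: 16.12
tool_pos: [468.2, 87.1, 83.0]
tcp_rot: [180.0, 0.4, -171.6]
ft_force: [0.2, 0.2, -1.0]
finger_gap: -0.3
[468.19125179  87.11047285  82.97247386] -0.3074131198677077 [ 179.97682758    0.37259492 -171.59688254]
tcp pix [293 216]
182 [(-16, 89), (21, 126), (34, 141), (37, 143), (34, 141)]
184 [(-143, -50), (19, 120), (35, 136), (35, 136), (35, 137)]
186 [(-133, -46), (17, 112), (38, 133), (35, 131), (36, 132)]
188 [(-133, -53), (16, 105), (38, 129), (41, 131), (40, 131)]
190 [(-139, -66), (15, 98), (33, 117), (42, 127), (41, 126)]
192 [(-136, -70), (18, 95), (14, 92), (44, 123), (44, 123)]
194 [(-138, -79), (15, 87), (14, 85), (47, 122), (46, 120)]
196 [(-136, -84), (11, 76), (45, 113), (49, 117), (51, 120)]
198 [(-125, -80), (12, 71), (53, 116), (53, 116), (52, 116)]
200 [(-120, -81), (11, 64), (58, 116), (58, 116), (56, 114)]
202 [(-115, -82), (8, 55), (56, 109), (59, 112), (58, 110)]
204 [(-109, -83), (6, 47), (54, 100), (46, 92), (34, 78)]
206 [(-100, -80), (3, 36), (12, 47), (10, 44), (-104, -84)]
208 [(-94, -81), (6, 34), (11, 40), (12, 41), (-97, -83)]
210 [(-90, -83)
[... 2570 characters left out ...]
-21, -46), (-23, -48), (-51, -82), (-54, -86)]
225 [(-41, -77), (-14, -45), (-15, -46), (-15, -45), (-44, -81)]
227 [(-10, -47), (-8, -44), (-11, -48), (-7, -43), (-13, -50)]
229 [(-4, -46), (-7, -50), (-2, -44), (-6, -49), (-4, -46)]
231 [(3, -44), (-1, -50), (0, -49), (2, -46), (1, -46)]
233 [(6, -49), (7, -47), (7, -47), (9, -45), (5, -49)]
235 [(12, -48), (13, -46), (12, -47), (12, -47), (8, -52)]
237 [(12, -55), (17, -48), (18, -47), (16, -49), (7, -61)]
239 [(9, -65), (16, -56), (19, -52), (14, -58), (7, -68)]
241 [(13, -67), (17, -62), (19, -60), (16, -63), (7, -75)]
243 [(15, -73), (18, -69), (21, -65), (17, -70), (10, -79)]
245 [(12, -83), (20, -73), (18, -76), (15, -79), (13, -82)]
```

View pics/f1.png

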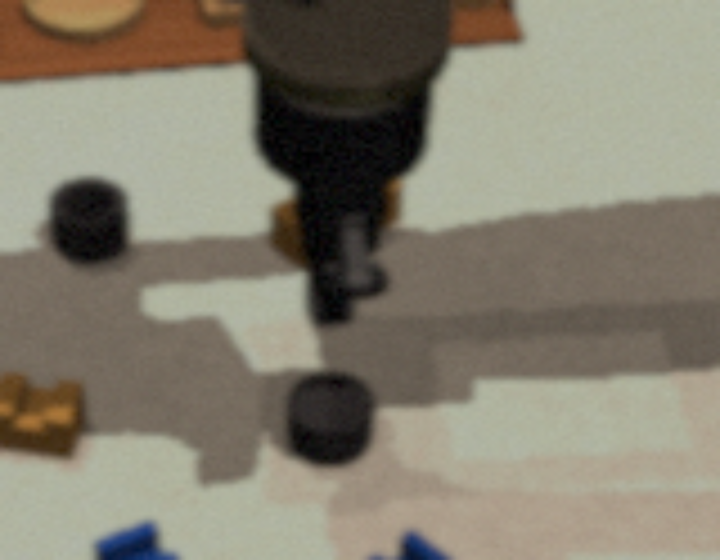

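View pics/f2.png

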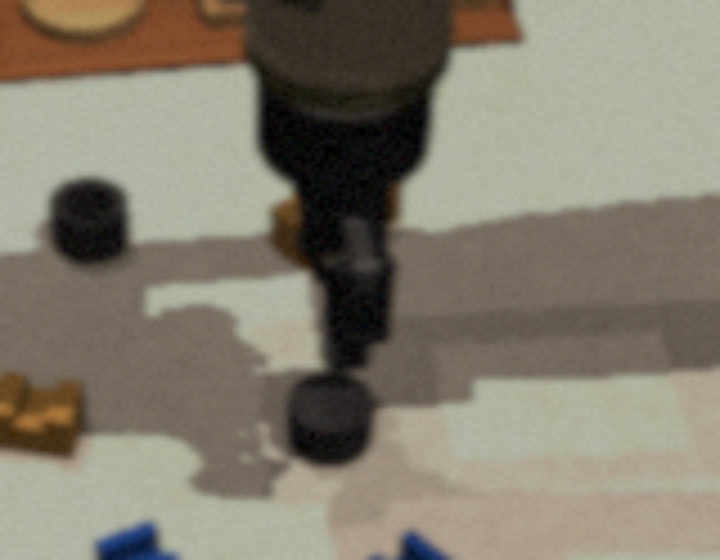

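Shut tips sit about TCP + 22 mm, open tips about + 35 mm, laterally centred. So for the puck I want a reported z of about −8 mm, which puts the tips at about 18 mm on the closed grip. Descending in stages.

```bash
python3 go.py 465.3 86.8 -8 188.3;  python3 -m crank '[[[0.0015,0,0.03,0,0,0],[0.0015,0,0.055,0,0,0],[0.0015,0,0.07,0,0,0],[0.0015,0,0.075,0,0,0]]]' 0 30; python3 go.py 465.3 86.8 -8 188.3; python3 - <<'E'
from h import *
p,d=r.snapshot("side"); cv2.imwrite(f"pics/f3.png",cv2.resize(p[150:270,220:380],None,fx=4.5,fy=4.5))
E
```

```text
t 16.73 tcp [466.8  87.   81. ] [ 179.97    0.2  -171.6 ] gap 78.8 F [0.1 0.2 0.4] j [  4.  -7. 113.   0.  73. -94.]
row [0.0018, -0.0, 0.0889, 0.0006, 0.0034, 0.0018] len 0.089
time: 17.23
tool_pos: [465.0, 86.8, 5.1]
tcp_rot: [180.0, 0.1, -171.6]
ft_force: [-0.5, 0.8, -0.5]
finger_gap: 85.6
t 17.23 tcp [465.   86.8   5.1] [ 1.7996e+02  1.1000e-01 -1.7160e+02] gap 85.6 F [-0.5  0.8 -0.5] j [  4.  -0. 116.   0.  64. -94.]
row [-0.0003, -0.0001, 0.0131, 0.0007, 0.0019, 0.0018] len 0.013
```

View pics/f3.png

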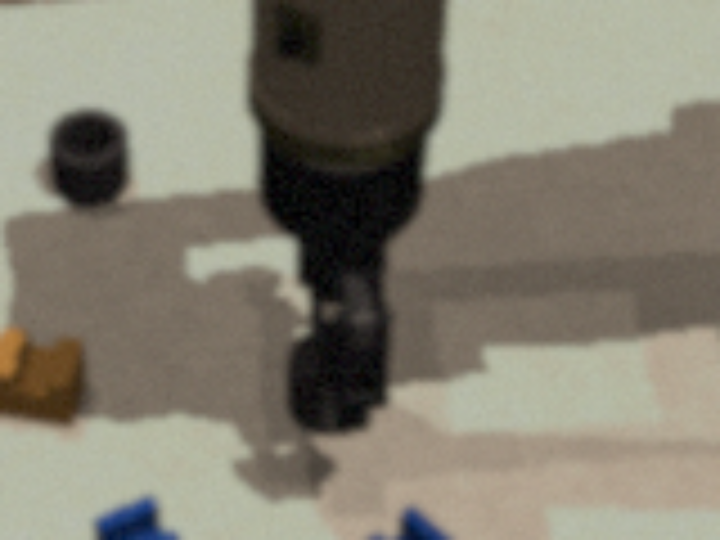

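The near finger now stands beside the puck, with its tip still clear of the table (crop (350,415)). 13 mm more, then close.

```bash
python3 -m crank '[[[0,0,0.006,0,0,0],[0,0,0.012,0,0,0],[0,0,0.013,0,0,0]]]' 0 30;  python3 -m crank '[[[0,0,0,0,0,0],[0,0,0,0,0,0],[0,0,0,0,0,0],[0,0,0,0,0,0],[0,0,0,0,0,0]]]' 1 30; python3 -m crank '[[[0,0,-0.006,0,0,0],[0,0,-0.012,0,0,0],[0,0,-0.012,0,0,0]]]' 1 30;python3 - <<'E'
from h import *
p,d=r.snapshot("side"); cv2.imwrite(f"pics/f4.png",cv2.resize(p[150:270,220:380],None,fx=4.5,fy=4.5))
E
```

```text
time: 17.65
tool_pos: [465.0, 86.8, -8.1]
tcp_rot: [180.0, 0.1, -171.6]
ft_force: [-0.2, 0.4, 0.3]
finger_gap: 85.5
time: 18.27
tool_pos: [465.3, 86.8, -7.6]
tcp_rot: [180.0, 0.1, -171.6]
ft_force: [-1.9, -0.4, 5.5]
finger_gap: 42.5
time: 18.65
tool_pos: [465.9, 86.9, 5.1]
tcp_rot: [180.0, 0.2, -171.6]
ft_force: [1.5, 0.4, -0.8]
finger_gap: 42.9
```

View pics/f4.png

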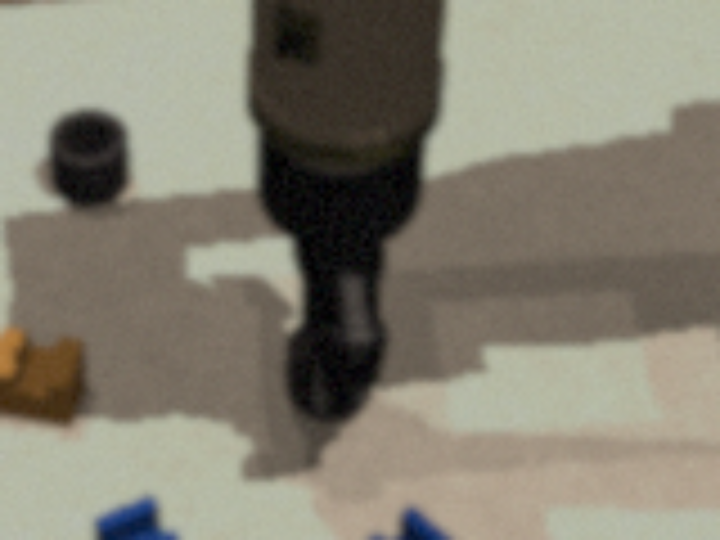

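```bash
python3 -m crank '[[[0,0,-0.015,0,0,0],[0,0,-0.04,0,0,0],[0,0,-0.07,0,0,0],[0,0,-0.1,0,0,0],[0,0,-0.115,0,0,0],[0,0,-0.115,0,0,0]]]' 1 30;python3 go.py 608.8 -275.4 120 188.3
```

```text
time: 19.45
tool_pos: [466.3, 86.8, 121.1]
tcp_rot: [180.0, 0.3, -171.6]
ft_force: [0.1, -1.1, -2.0]
finger_gap: 42.8
t 19.45 tcp [466.3  86.8 121.1] [ 179.97    0.35 -171.6 ] gap 42.8 F [ 0.1 -1.1 -2. ] j [  4.  -9. 111.   0.  78. -94.]
row [-0.088, -0.3792, 0.0014, 0.0004, 0.0061, 0.0018] len 0.389
```

```bash
python3 -m crank '[[[-0.006,-0.025,0,0,0,0],[-0.015,-0.065,0,0,0.003,0],[-0.025,-0.108,0,0,0.005,0],[-0.035,-0.15,0,0,0.006,0],[-0.046,-0.2,0,0,0.006,0],[-0.058,-0.25,0,0,0.006,0],[-0.07,-0.3,0,0,0.006,0],[-0.079,-0.34,0,0,0.006,0],[-0.086,-0.37,0,0,0.006,0],[-0.088,-0.379,0.0014,0,0.006,0.0018]]]' 1 30;python3 -m crank '[[[0,0,0,0,0,0],[0,0,0,0,0,0]]]' 1 30;python3 go.py 608.8 -275.4 40 188.3
```

```text
time: 20.7
tool_pos: [607.9, -276.6, 117.7]
tcp_rot: [179.9, -0.1, -171.8]
ft_force: [-0.3, 0.7, -1.5]
finger_gap: 43.1
time: 20.95
tool_pos: [607.2, -275.3, 116.5]
tcp_rot: [179.8, -0.2, -171.8]
ft_force: [-0.1, 0.9, -0.1]
finger_gap: 43.1
t 20.95 tcp [ 607.2 -275.3  116.5] [ 179.81   -0.22 -171.77] gap 43.1 F [-0.1  0.9 -0.1] j [ -29.   21.   79.    0.   80. -127.]
row [-0.0019, -0.0006, 0.0765, 0.0034, -0.0039, -0.0012] len 0.077
```

```bash
python3 -m crank '[[[-0.0015,-0.0005,0.02,0,0,0],[-0.0019,-0.0006,0.05,0.003,-0.003,0],[-0.0019,-0.0006,0.075,0.0034,-0.0039,0],[-0.0019,-0.0006,0.085,0.0034,-0.0039,0],[-0.0019,-0.0006,0.085,0.0034,-0.0039,0]]]' 1 30;python3 go.py 608.8 -275.4 3 188.3; python3 - <<'E'
from h import *
p,d=r.snapshot("side"); cv2.imwrite(f"pics/g1.png",cv2.resize(p[70:190,190:350],None,fx=4.5,fy=4.5))
C=cloud("side",d)
Q=C[(C[...,2]>45)&(C[...,2]<110)&(abs(C[...,0]-515)<40)&(abs(C[...,1]+290)<40)]
Q=Q[Q[:,2]>58]; print(len(Q),cv2.minAreaRect(Q[:,:2].astype(np.float32)),np.median(Q[:,2]))
p,d=r.snapshot("top"); cv2.imwrite(f"pics/g2.png",cv2.resize(p[130:310,370:500],None,fx=4,fy=3.2))
E
```

```text
time: 21.58
tool_pos: [608.0, -274.5, 30.2]
tcp_rot: [179.9, -0.1, -171.7]
ft_force: [0.2, -0.2, -0.9]
finger_gap: 43.0
t 21.57 tcp [ 608.  -274.5   30.2] [ 1.7992e+02 -9.0000e-02 -1.7174e+02] gap 43.0 F [ 0.2 -0.2 -0.9] j [ -29.   26.   83.    0.   72. -127.]
row [-0.0007, -0.001, 0.0272, 0.0013, -0.0016, -0.0007] len 0.027
49 ((509.9023742675781, -291.4231262207031), (29.753494262695312, 34.27389144897461), 0.04334703087806702) 63.23848809896424
```

View pics/g1.png

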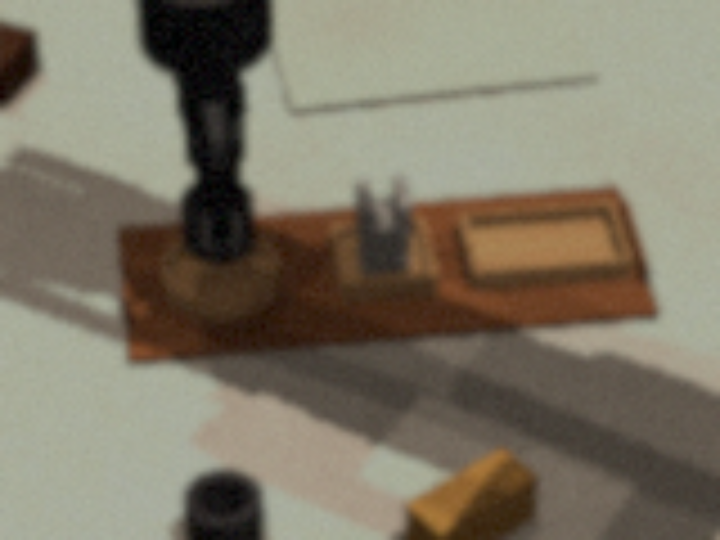

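View pics/g2.png

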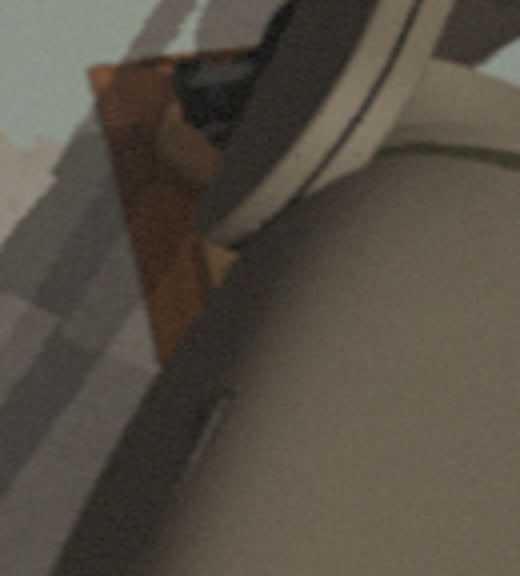

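The rest stands upright in the square pocket, centred at about (509.9, −291.4) with its top at about 63–64 mm. The puck hangs over the round pocket. Lowering.

```bash
python3 -m crank '[[[-0.0007,-0.001,0.007,0,0,0],[-0.0007,-0.001,0.014,0,0,0],[-0.0007,-0.001,0.02,0,0,0],[-0.0007,-0.001,0.024,0,0,0],[-0.0007,-0.001,0.024,0,0,0]]]' 1 30;python3 go.py 608.8 -275.4 2.5 188.3
```

```text
time: 22.3
tool_pos: [609.9, -276.2, 7.8]
tcp_rot: [-180.0, 0.0, -171.8]
ft_force: [0.1, -0.2, -1.2]
finger_gap: 43.0
t 22.3 tcp [ 609.9 -276.2    7.8] [-1.7999e+02  2.0000e-02 -1.7176e+02] gap 43.0 F [ 0.1 -0.2 -1.2] j [ -29.   27.   83.    0.   70. -127.]
row [0.001, 0.001, 0.0053, -0.0003, 0.0004, -0.001] len 0.006
```

```bash
python3 -m crank '[[[0.0005,0.0005,0.002,0,0,0],[0.0005,0.0005,0.004,0,0,0],[0.0005,0.0005,0.005,0,0,0],[0.0005,0.0005,0.005,0,0,0]]]' 1 30;python3 go.py 608.8 -275.4 2.5 188.3
```

```text
time: 22.8
tool_pos: [609.3, -275.8, 2.7]
tcp_rot: [-180.0, 0.0, -171.8]
ft_force: [0.1, 0.4, -0.8]
finger_gap: 42.6
t 22.8 tcp [ 609.3 -275.8    2.7] [-1.7999e+02  2.0000e-02 -1.7175e+02] gap 42.6 F [ 0.1  0.4 -0.8] j [ -29.   28.   83.    0.   69. -127.]
row [0.0005, 0.0005, 0.0002, -0.0002, 0.0003, -0.0009] len 0.001
```

```bash
python3 -m crank '[[[0,0,0.001,0,0,0],[0,0,0.001,0,0,0]]]' 1 30;python3 -m crank '[[[0,0,0.001,0,0,0],[0,0,0.001,0,0,0]]]' 1 30
```

```text
time: 23.05
tool_pos: [609.5, -275.9, 2.5]
tcp_rot: [-180.0, 0.0, -171.8]
ft_force: [-2.1, 0.5, 4.3]
finger_gap: 43.1
time: 23.3
tool_pos: [609.5, -275.9, 2.4]
tcp_rot: [-180.0, 0.0, -171.8]
ft_force: [-5.8, 2.6, 7.5]
finger_gap: 43.2
```

Contact. Releasing and raising.

```bash
python3 -m crank '[[[0,0,0,0,0,0],[0,0,0,0,0,0],[0,0,0,0,0,0],[0,0,0,0,0,0]]]' 0 40; python3 -m crank '[[[0,0,-0.01,0,0,0],[0,0,-0.03,0,0,0],[0,0,-0.07,0,0,0],[0,0,-0.11,0,0,0],[0,0,-0.13,0,0,0],[0,0,-0.13,0,0,0]]]' 0 40;python3 go.py 625.7 82.7 125 169
```

```text
time: 23.8
tool_pos: [609.5, -275.9, 2.3]
tcp_rot: [-180.0, 0.0, -171.7]
ft_force: [-0.1, -0.6, 0.6]
finger_gap: 85.6
time: 24.55
tool_pos: [610.8, -276.6, 135.1]
tcp_rot: [-179.8, 0.2, -171.7]
ft_force: [-0.1, 0.3, -1.1]
finger_gap: 85.5
t 24.55 tcp [ 610.8 -276.6  135.1] [-179.82    0.24 -171.75] gap 85.5 F [-0.1  0.3 -1.1] j [ -29.   20.   78.   -0.   81. -127.]
row [-0.0662, 0.3535, 0.0093, -0.0024, 0.0046, 0.336] len 0.36
```

```bash
python3 -m crank '[[[-0.004,0.02,0,0,0,0.03],[-0.011,0.06,0,0,0,0.07],[-0.02,0.105,0.002,0,0.002,0.11],[-0.028,0.15,0.004,-0.002,0.004,0.15],[-0.036,0.195,0.005,-0.002,0.0046,0.19],[-0.045,0.24,0.006,-0.002,0.0046,0.24],[-0.054,0.285,0.008,-0.002,0.0046,0.28],[-0.06,0.32,0.009,-0.002,0.0046,0.32],[-0.065,0.345,0.009,-0.0024,0.0046,0.336],[-0.0662,0.3535,0.0093,-0.0024,0.0046,0.336]]]' 0 40;python3 -m crank '[[[0,0,0,0,0,0]]]' 0 40;python3 go.py 625.7 82.7 -6 169;python3 - <<'E'
from h import *
for n,(u,v,w,h_) in(("side",(190,70,160,120)),("top",(370,130,130,180))):
    p,d=r.snapshot(n); np.save(f'pics/{n}7d.npy',d); cv2.imwrite(f"pics/{n}7.png",cv2.resize(p[v:v+h_,u:u+w],None,fx=4,fy=3.2)); C=cloud(n,d)
    for x,y,z0,z1 in((510,-290,56,75),(609,-276,38,55)):
        Q=C[(C[...,2]>z0)&(C[...,2]<z1)&(abs(C[...,0]-x)<40)&(abs(C[...,1]-y)<40)]
        if len(Q)>4: print(n,len(Q),cv2.minAreaRect(Q[:,:2].astype(np.float32)),np.median(Q[:,2]))
E
```

```text
time: 25.8
tool_pos: [624.3, 84.1, 122.6]
tcp_rot: [-180.0, -0.2, 169.1]
ft_force: [-0.0, 0.1, -0.2]
finger_gap: 85.3
time: 25.92
tool_pos: [623.6, 83.9, 121.4]
tcp_rot: [-179.9, -0.3, 169.2]
ft_force: [0.2, -0.5, -0.3]
finger_gap: 85.6
t 25.93 tcp [623.6  83.9 121.4] [-179.92   -0.28  169.17] gap 85.6 F [ 0.2 -0.5 -0.3] j [  3.  15.  86.  -0.  79. -76.]
row [-0.0029, -0.0006, 0.1274, -0.0015, -0.0049, 0.0029] len 0.127
side 56 ((509.8113098144531, -290.0595397949219), (29.31127166748047, 34.6934700012207), 0.9769821166992188) 63.21650729811307
side 132 ((606.3143920898438, -277.4385070800781), (35.06640625, 45.21918487548828), 3.7333340644836426) 44.26781351195751
top 139 ((509.7087097167969, -289.025634765625), (30.706506729125977, 32.06678009033203), 7.727672576904297) 62.69995329205835
top 321 ((608.5050659179688, -275.80780029296875), (41.40130615234375, 41.834877014160156), 42.8790168762207) 42.98150799790915
```

View pics/side7.png

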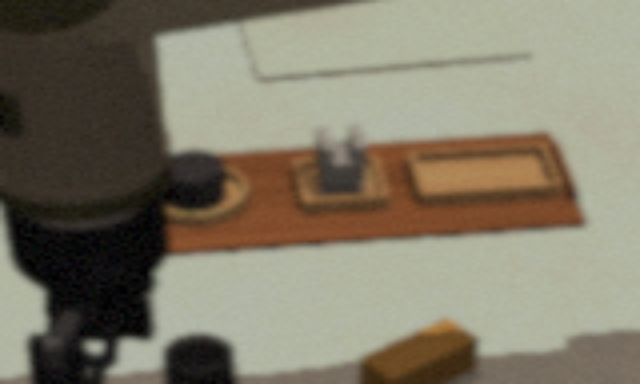

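The puck is down (top at about 43–44 mm, centre about (608.5, −275.8)) and the rest is fine. Descending on the grooved block.

```bash
python3 -m crank '[[[-0.002,-0.0006,0.025,0,-0.003,0],[-0.0029,-0.0006,0.06,-0.0015,-0.0049,0.003],[-0.0029,-0.0006,0.09,-0.0015,-0.0049,0.003],[-0.0029,-0.0006,0.11,-0.0015,-0.0049,0.003],[-0.0029,-0.0006,0.11,-0.0015,-0.0049,0.003]]]' 0 40;python3 go.py 625.7 82.7 -9 169;python3 - <<'E'
from h import *
p,d=r.snapshot("side"); cv2.imwrite(f"pics/k1.png",cv2.resize(p[170:270,150:310],None,fx=4.5,fy=4.5))
E
```

```text
time: 26.65
tool_pos: [624.2, 81.2, 9.6]
tcp_rot: [-179.9, -0.2, 168.9]
ft_force: [-0.9, -0.5, 0.6]
finger_gap: 85.5
t 26.65 tcp [624.2  81.2   9.6] [-179.94   -0.21  168.88] gap 85.5 F [-0.9 -0.5  0.6] j [  3.  22.  90.  -0.  68. -76.]
row [-0.0012, 0.0018, 0.0186, -0.001, -0.0036, -0.0022] len 0.019
```

View pics/k1.png

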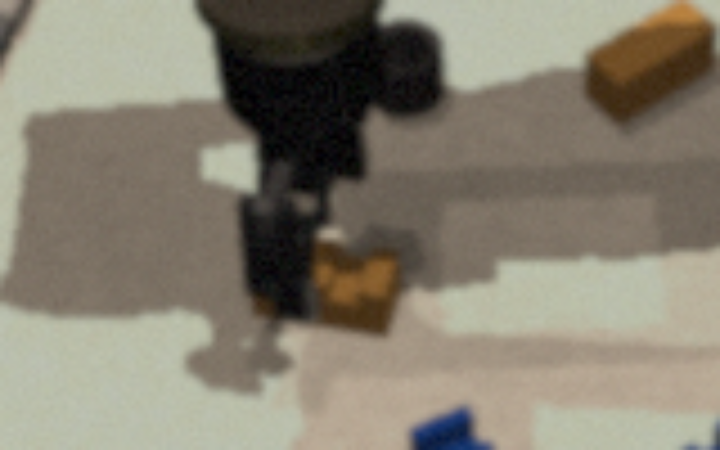

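```bash
python3 - <<'E'
from h import *
for z in(25,35,45,55): print(z,atz('side',[[207,232],[218,232],[213,239]],z).round(0).tolist())
p,d=r.snapshot("side");C=cloud('side',d)
for v in range(214,244,3): print(v,[tuple(int(k) for k in C[v,u].round()) for u in range(204,224,3)])
E
```

```text
25 [[659.0, 87.0, 25.0], [634.0, 86.0, 25.0], [644.0, 106.0, 25.0]]
35 [[657.0, 94.0, 35.0], [633.0, 94.0, 35.0], [642.0, 114.0, 35.0]]
45 [[655.0, 102.0, 45.0], [631.0, 102.0, 45.0], [641.0, 122.0, 45.0]]
55 [[654.0, 110.0, 55.0], [630.0, 110.0, 55.0], [639.0, 129.0, 55.0]]
214 [(647, 142, 152), (641, 144, 154), (635, 144, 154), (630, 140, 149), (647, 12, 0), (640, 12, 0), (616, 113, 119)]
217 [(647, 146, 148), (641, 146, 148), (635, 147, 149), (629, 148, 150), (625, 135, 135), (622, 119, 116), (616, 116, 113)]
220 [(648, 146, 138), (641, 149, 142), (636, 146, 139), (629, 150, 143), (628, 125, 114), (622, 123, 111), (632, 27, -4)]
223 [(649, 146, 128), (643, 144, 126), (637, 145, 128), (630, 149, 132), (645, 37, -3), (623, 124, 102), (626, 67, 34)]
226 [(650, 145, 118), (643, 151, 126), (637, 148, 122), (631, 150, 125), (626, 143, 116), (623, 127, 96), (625, 77, 35)]
229 [(651, 147, 111), (646, 140, 102), (640, 138, 100), (631, 153, 118), (627, 144, 107), (623, 133, 94), (625, 84, 33)]
232 [(651, 149, 104), (645, 148, 103), (639, 150, 105), (632, 154, 110), (627, 147, 101), (624, 130, 80), (624, 93, 34)]
235 [(669, 76, 1), (645, 152, 97), (639, 153, 99), (633, 154, 100), (630, 135, 76), (625, 130, 70), (624, 96, 27)]
238 [(669, 80, -5), (660, 93, 11), (644, 133, 63), (638, 132, 62), (631, 136, 67), (626, 128, 57), (625, 97, 17)]
241 [(668, 93, 1), (661, 93, 1), (654, 94, 1), (647, 95, 3), (632, 135, 55), (627, 130, 49), (626, 97, 6)]
```

The finger's depth points (x about 638 at y about 135) agree with the jaw axis at 79°. Going down the last 18 mm and closing.

```bash
python3 -m crank '[[[-0.0012,0.0015,0.008,0,-0.003,-0.002],[-0.0012,0.0015,0.016,-0.001,-0.0036,-0.002],[-0.0012,0.0015,0.0185,-0.001,-0.0036,-0.002],[-0.0012,0.0015,0.0185,-0.001,-0.0036,-0.002]]]' 0 50;  python3 -m crank '[[[0,0,0,0,0,0],[0,0,0,0,0,0],[0,0,0,0,0,0],[0,0,0,0,0,0],[0,0,0,0,0,0],[0,0,0,0,0,0]]]' 1 50; python3 -m crank '[[[0,0,-0.006,0,0,0],[0,0,-0.012,0,0,0],[0,0,-0.012,0,0,0]]]' 1 50;python3 - <<'E'
from h import *
p,d=r.snapshot("side"); cv2.imwrite(f"pics/k2.png",cv2.resize(p[170:270,150:310],None,fx=4.5,fy=4.5))
E
```

```text
time: 27.25
tool_pos: [627.6, 82.9, -6.4]
tcp_rot: [179.9, 0.2, 169.0]
ft_force: [0.1, -0.4, -0.1]
finger_gap: 85.2
time: 28.0
tool_pos: [628.0, 82.7, -6.0]
tcp_rot: [179.9, 0.3, 169.0]
ft_force: [-0.7, -0.1, 4.8]
finger_gap: 28.4
time: 28.38
tool_pos: [628.2, 82.9, 6.5]
tcp_rot: [179.9, 0.3, 169.0]
ft_force: [0.3, -0.1, -3.5]
finger_gap: 29.0
```

View pics/k2.png

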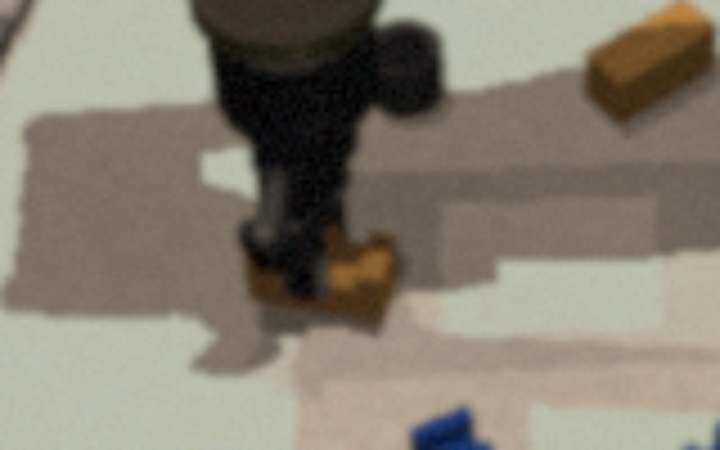

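Gripped: gap 29, block off the table. Lifting and carrying.

```bash
python3 -m crank '[[[0,0,-0.01,0,0,0],[0,0,-0.03,0,0,0],[0,0,-0.06,0,0,0],[0,0,-0.09,0,0,0],[0,0,-0.115,0,0,0],[0,0,-0.12,0,0,0],[0,0,-0.12,0,0,0]]]' 1 50;python3 go.py 413.3 -304.1 125 188.3
```

```text
time: 29.3
tool_pos: [627.6, 82.8, 126.7]
tcp_rot: [179.9, 0.3, 169.0]
ft_force: [0.0, -0.0, -4.3]
finger_gap: 28.7
t 29.3 tcp [627.6  82.8 126.7] [179.92   0.33 169.02] gap 28.7 F [ 0.  -0.  -4.3] j [  3.  15.  85.  -0.  79. -76.]
row [0.1367, -0.4207, 0.0003, 0.0004, 0.006, -0.3365] len 0.442
```

```bash
python3 -m crank '[[[0.007,-0.021,0,0,0,-0.017],[0.02,-0.06,0,0,0,-0.05],[0.033,-0.1,0,0,0.003,-0.08],[0.046,-0.143,0,0,0.006,-0.115],[0.06,-0.186,0,0,0.006,-0.15],[0.074,-0.229,0,0,0.006,-0.185],[0.088,-0.272,0,0,0.006,-0.22],[0.102,-0.315,0,0,0.006,-0.25],[0.113,-0.35,0,0,0.006,-0.28],[0.117,-0.36,0,0,0.006,-0.29]]]' 1 50;python3 go.py 413.3 -304.1 125 188.3
```

```text
time: 30.55
tool_pos: [442.3, -249.4, 124.0]
tcp_rot: [179.9, -0.1, -174.5]
ft_force: [-0.6, -0.6, -3.9]
finger_gap: 28.4
t 30.55 tcp [ 442.3 -249.4  124. ] [ 1.7990e+02 -1.2000e-01 -1.7448e+02] gap 28.4 F [-0.6 -0.6 -3.9] j [ -35.   -3.  105.   -0.   78. -131.]
row [0.0341, -0.0516, -0.001, 0.0018, -0.0021, -0.0485] len 0.062
```

```bash
python3 -m crank '[[[0.009,-0.013,0,0,0,-0.012],[0.02,-0.03,0,0,0,-0.028],[0.03,-0.045,0,0.0018,-0.002,-0.044],[0.0341,-0.0516,0,0.0018,-0.002,-0.0485],[0.0341,-0.0516,0.02,0.0018,-0.002,-0.0485],[0.0341,-0.0516,0.05,0.0018,-0.002,-0.0485],[0.0341,-0.0516,0.075,0.0018,-0.002,-0.0485],[0.0341,-0.0516,0.085,0.0018,-0.002,-0.0485],[0.0341,-0.0516,0.085,0.0018,-0.002,-0.0485]]]' 1 50;python3 go.py 413.3 -304.1 4.5 188.3; python3 - <<'E'
from h import *
p,d=r.snapshot("side"); cv2.imwrite(f"pics/k3.png",cv2.resize(p[70:190,210:370],None,fx=4.5,fy=4.5))
E
```

```text
time: 31.68
tool_pos: [412.8, -303.1, 38.3]
tcp_rot: [179.9, -0.1, -171.7]
ft_force: [0.9, -0.5, -3.8]
finger_gap: 29.0
t 31.68 tcp [ 412.8 -303.1   38.3] [ 1.7991e+02 -7.0000e-02 -1.7168e+02] gap 29.0 F [ 0.9 -0.5 -3.8] j [ -42.    3.  109.    0.   69. -140.]
row [-0.0003, -0.0011, 0.0338, 0.0015, -0.0012, 0.0003] len 0.034
```

View pics/k3.png

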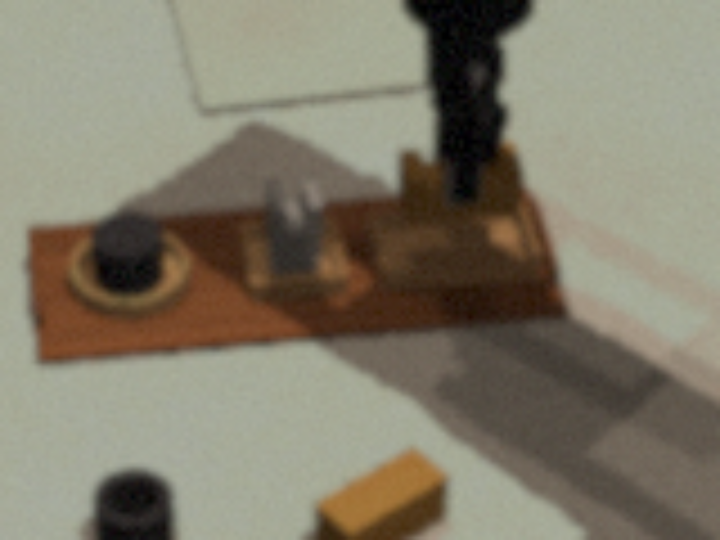

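The block is level and centred over the long pocket (crop block centre 461, pocket 456). Lowering.

```bash
python3 -m crank '[[[-0.0003,-0.001,0.008,0.001,-0.001,0],[-0.0003,-0.001,0.016,0.001,-0.001,0],[-0.0003,-0.001,0.023,0.001,-0.001,0],[-0.0003,-0.001,0.028,0.001,-0.001,0],[-0.0003,-0.001,0.03,0.001,-0.001,0],[-0.0003,-0.001,0.03,0.001,-0.001,0]]]' 1 50;python3 go.py 413.3 -304.1 4.5 188.3
```

```text
time: 32.48
tool_pos: [413.9, -304.7, 9.3]
tcp_rot: [-180.0, 0.1, -171.7]
ft_force: [0.2, 0.0, -4.0]
finger_gap: 28.6
t 32.48 tcp [ 413.9 -304.7    9.3] [-1.7996e+02  5.0000e-02 -1.7169e+02] gap 28.6 F [ 0.2  0.  -4. ] j [ -42.    5.  109.    0.   65. -140.]
row [0.0005, 0.0007, 0.0048, -0.0008, 0.0009, 0.0003] len 0.005
```

```bash
python3 -m crank '[[[0.0005,0.0007,0.002,-0.0008,0.0009,0],[0.0005,0.0007,0.004,-0.0008,0.0009,0],[0.0005,0.0007,0.005,-0.0008,0.0009,0],[0.0005,0.0007,0.005,-0.0008,0.0009,0]]]' 1 50;python3 -m crank '[[[0,0,0.001,0,0,0],[0,0,0.001,0,0,0]]]' 1 50;python3 -m crank '[[[0,0,0.0005,0,0,0],[0,0,0.0005,0,0,0]]]' 1 50
```

```text
time: 32.98
tool_pos: [413.3, -304.1, 4.2]
tcp_rot: [180.0, 0.0, -171.7]
ft_force: [0.5, -0.9, -3.0]
finger_gap: 28.6
time: 33.22
tool_pos: [413.3, -304.2, 4.0]
tcp_rot: [-180.0, -0.0, -171.7]
ft_force: [-3.4, 3.0, 5.2]
finger_gap: 28.8
time: 33.48
tool_pos: [413.3, -304.2, 4.0]
tcp_rot: [180.0, -0.0, -171.7]
ft_force: [-4.9, 3.4, 7.4]
finger_gap: 28.7
```

Floor contact. Releasing, raising and backing away for a clear check.

```bash
python3 -m crank '[[[0,0,0,0,0,0],[0,0,0,0,0,0],[0,0,0,0,0,0],[0,0,0,0,0,0]]]' 0 40; python3 -m crank '[[[0,0,-0.01,0,0,0],[0,0,-0.03,0,0,0],[0,0,-0.07,0,0,0],[0,0,-0.12,0,0,0],[0,0,-0.16,0,0,0],[0,0,-0.19,0,0,0],[0,0,-0.2,0,0,0]]]' 0 40; python3 -m crank '[[[0,0.03,0,0,0,0],[0,0.07,0,0,0,0],[0,0.12,0,0,0,0],[0,0.17,0,0,0,0],[0,0.22,0,0,0,0],[0,0.27,0,0,0,0],[0,0.32,0,0,0,0],[0,0.37,0,0,0,0],[0,0.41,0,0,0,0],[0,0.43,0,0,0,0]]]' 0 40; python3 go.py 400 300 200 188.3
```

```text
time: 33.98
tool_pos: [413.4, -304.3, 4.0]
tcp_rot: [-180.0, -0.0, -171.7]
ft_force: [-0.3, 0.3, -0.5]
finger_gap: 85.5
time: 34.85
tool_pos: [414.4, -305.2, 207.0]
tcp_rot: [-179.8, 0.2, -171.7]
ft_force: [0.7, -0.4, 0.4]
finger_gap: 85.5
time: 36.1
tool_pos: [351.1, 122.0, 204.5]
tcp_rot: [-179.8, 0.1, -171.6]
ft_force: [0.7, -0.1, -0.6]
finger_gap: 85.1
t 36.1 tcp [351.1 122.  204.5] [-1.7981e+02  9.0000e-02 -1.7155e+02] gap 85.1 F [ 0.7 -0.1 -0.6] j [ 11. -30. 119.  -0.  92. -87.]
row [-0.0745, 0.1689, 0.0041, -0.0034, 0.0015, 0.0026] len 0.185
```

```bash
python3 -m crank '[[[-0.01,0.03,0,0,0,0],[-0.03,0.07,0,0,0,0],[-0.05,0.12,0,0,0,0],[-0.07,0.16,0,0,0,0],[-0.07,0.168,0,0,0,0],[-0.07,0.168,0,0,0,0]]]' 0 40; python3 - <<'E'
from h import *
for n,(u,v,w,h_) in(("side",(190,100,160,240)),("top",(130,130,370,180))):
    p,d=r.snapshot(n); cv2.imwrite(f"pics/{n}9.png",cv2.resize(p[v:v+h_,u:u+w],None,fx=3.2 if n=="side" else 2.1,fy=2.4 if n=="side" else 2.1)); C=cloud(n,d)
    for nm,x,y,z0,z1 in(('rest',510,-290,56,75),('puck',609,-276,38,55),('roller',411,-304,38,56),('stop',598.5,309.5,60,80),('blank',460.3,-73.2,30,45),('ring',593.7,-65.8,30,45)):
        Q=C[(C[...,2]>z0)&(C[...,2]<z1)&(abs(C[...,0]-x)<50)&(abs(C[...,1]-y)<50)]
        if len(Q)>4: print(n,nm,len(Q),cv2.minAreaRect(Q[:,:2].astype(np.float32)),round(float(np.median(Q[:,2])),1))
E
```

```text
time: 36.85
tool_pos: [394.9, 298.2, 203.0]
tcp_rot: [-179.7, -0.0, -171.5]
ft_force: [-0.5, -0.6, -0.3]
finger_gap: 85.9
side rest 56 ((510.1694641113281, -289.3487854003906), (29.377071380615234, 29.111814498901367), 4.167653560638428) 63.5
side puck 150 ((610.2901611328125, -275.3238525390625), (42.52976989746094, 44.59285354614258), 23.85537338256836) 44.5
side roller 133 ((414.15472412109375, -304.37103271484375), (71.96204376220703, 37.322357177734375), 10.181231498718262) 43.2
side stop 251 ((599.4801025390625, 310.06463623046875), (30.22660255432129, 33.31712341308594), 10.52186107635498) 68.6
side blank 286 ((460.39013671875, -74.16905212402344), (75.9846420288086, 33.81133270263672), 41.977943420410156) 34.1
side ring 135 ((594.716796875, -66.91307067871094), (41.397056579589844, 44.01181411743164), 19.809349060058594) 33.6
top rest 142 ((509.41717529296875, -289.2176208496094), (30.6506290435791, 31.88050079345703), 8.740845680236816) 62.8
top puck 319 ((608.79638671875, -275.2331237792969), (41.61713409423828, 41.25959777832031), 77.08096313476562) 42.9
top roller 290 ((411.04638671875, -303.981201171875), (71.27793884277344, 31.896326065063477), 7.934011459350586) 43.1
top stop 223 ((598.1380615234375, 309.87286376953125), (29.503644943237305, 31.423961639404297), 11.732083320617676) 67.9
top blank 500 ((459.8348693847656, -72.41812133789062), (70.10868072509766, 30.325428009033203), 39.29249572753906) 33.4
top ring 198 ((593.18017578125, -65.39091491699219), (42.45661544799805, 41.520538330078125), 89.26337432861328) 33.3
```

View pics/side9.png

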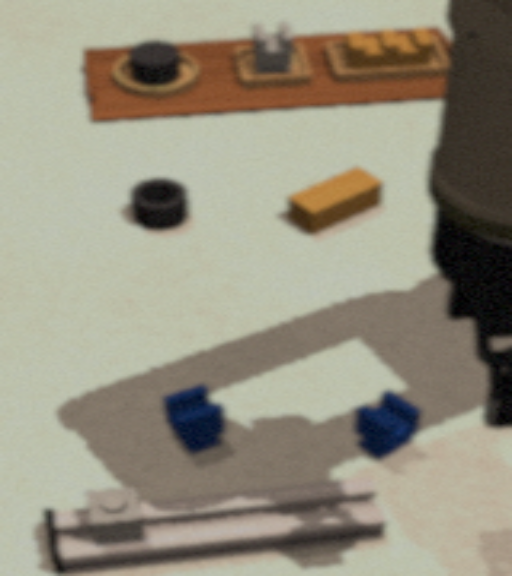

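View pics/top9.png

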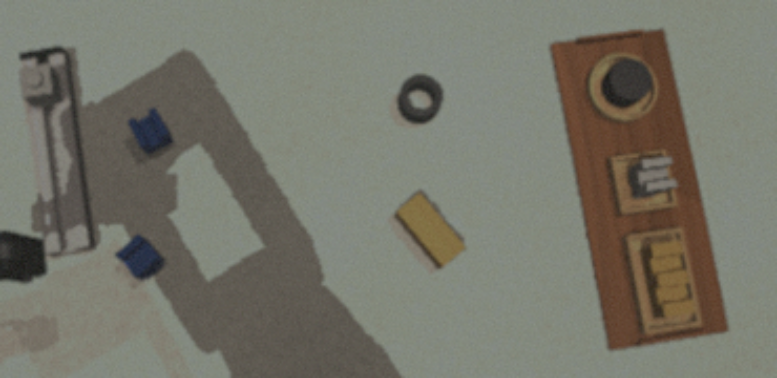

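All three stand in their pockets, within about 3 mm of centre with tops at the expected heights. The look-alikes have moved less than 2 mm by the depth data. Handing in.

```bash
python3 -c "
from bench import r
print(r.sense()['time'],r.hand_in())"
```

```text
the job is handed in; nothing more can be done
36.95 None
```

All three tools are in their pockets, and I handed the job in at about 37 s; the hand-in reports no verdict. I slid the rod rest along the slot to the open end and lifted it out there, then lowered each tool until the wrist force showed floor contact before letting go.

**Last checks** (both cameras, depth data):

| Tool | Pocket | Offset from pocket centre | Top measured / expected (mm) |
|---|---|---|---|
| Rod rest | square | about 1 mm | 63 / 64 |
| Puck | round | about 1 mm | 43–44.5 / 44 |
| Grooved block | long | under 3 mm | 43 / 44 |

The stop, plain block and ring read within about 2 mm of where they started, which is within measurement noise. The arm was clear of everything.

**What failed or disagreed:**
- **First puck grasp missed:** the fingers shut above it without moving it. The camera depth put the shut fingertips about 20 mm higher than the reported TCP. I corrected for that, and the second grasp held.
- **Rod rest grip:** I gripped it before I knew about the offset, so it was held higher up than planned, but it did not slip.
- **Side camera:** it put the grooved block about 3 mm farther along x than the top camera did. I put that down to calibration and partial occlusion.

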